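# Empty a finished cup and show its base to the inspection camera

### The arm

A 6-joint arm with a two-finger parallel gripper is mounted at the origin on the work surface. World frame = base frame: x ahead of the robot, y to its left, z up, the work surface at z = 0. Lengths are in m, angles in rad, forces in N, time in s.
With the tool pointing down it reaches from about 0.275 to 0.75 m from the base axis. Payload 10.2 kg.
Tool frame: the origin (TCP) lies midway between the tips of the shut fingers; the grasp point (between the pads) lies 19 mm behind it (arm.pinch_z is the distance from the TCP to the grasp point, in m); z points along the fingers, y is the line along which they close (so a half turn about z gives the same grasp; the last joint's range is limited). The gripper opens to 85 mm and grips with 20 to 120 N. Pads are 22 mm wide; open, the fingers measure 114 mm over their backs; the gripper's body (76 mm by 85 mm) begins 54 mm behind the grasp point. The pads swing forward as they close: fully open they stand 13 mm farther back than shut.
Start: joints at [-1.435, 0.313, 1.498, -0, 1.331, -0.223], TCP at [0.184, -0.492, 0.2] pointing down, gripper open.
Joint ranges: [-2.94, 2.94], [-0.97, 2.17], [0.19, 2.56], [-1.23, 4.37], [0.02, 3.11], [-2.88, 2.88]. Speed limits (rad/s): [2.39, 2.39, 3.01, 3.14, 3.14, 3.14].

### API

Orientations are given as a unit quaternion [w, x, y, z].
In Python, from plant import arm gives the robot as it stands. The module is installed in compiled form; this text tells all that it offers.
- The arm moves only by the tool send_rows, never from a script. Its argument "deltas" is a list of rows, each a list of 5 numbers: the opening, from 0 (shut) to 1 (fully open), then the shift along the tool's x, y, z in m, then the turn about the tool's z in rad. A call has 1 to 10 rows; each row shifts and turns the commanded pose from where the row before left it, along the tool's axes as they then stand; what a row does not reach is not made up. A row lasts 1/12 s, in which the tool goes at most 41.7 mm and 7.16 degrees, less where a joint would pass 70% of its speed; a pose out of reach is approached as far as the arm can. A call with a gripper value outside its range is refused whole. The fingers move at their own pace and stop on an object; "grip_force" is the grip in N (left out, the last holds). Time passes only in rows, so rows that do not move let the fingers close. It gives the time, the measured TCP pose, the force, the opening and the grip force at its end, in the units of the state.
- arm.observe(): the state, without advancing time (a new reading comes with each control period).
- arm.camera(name): name is "scene" or "side" or "wrist"; returns the picture (400x640x3 uint8, red, green, blue); there is no depth.
- arm.camera_model(name): a dict with "fovy" (degrees; the focal length in pixels is half the picture's height over the tangent of half this angle, whatever the lens; pixels are square), "cx", "cy" (the principal point, pixels), "extrinsics" (4x4, takes a point from camera to world coordinates). Camera axes: x right, y up, looking along -z (the intrinsics and any distortion apply to the point x, -y, -z); pixel columns grow to the right and rows downward; lengths in m; the calibration is good to about 2 mm. A picture is of the moment at which its call begins: read the wrist's pose just before it. camera_model takes no time and is no camera call; for the wrist camera it gives the pose at the moment of the call.
- arm.hand_in(): hands the job in; it is judged then, once.
The state is a dict: "time": time; "joint_positions": joint angles; "joint_vel": joint speeds; "joint_efforts": joint torques, N m; "tcp_pos": TCP position; "ee_rot": TCP orientation; "contact_force": force on the tool from outside, world axes, zero at the start; "torque": the same for the moment, N m; "gripper_width": opening from 0.0 (shut) to 1.0 (fully open); "grip_force": force on a finger pad.
Only numpy, scipy, OpenCV 4.12 (cv2) and the standard library are available. Lean on these libraries where they do the work, as an engineer would, in place of code of your own. Each camera call takes 0.05 s, during which the arm holds its last target. There are 200 camera calls.

### The job

Take the bright machined cup out of its nest, tip its three burnishing balls out into the blue tray, and turn the cup fully upright again. Then hold it in the air in front of the inspection camera, with the centre of its flat underside 100 mm from the lens on the lens's axis and facing the lens squarely, and finish while still holding it there, steady and clear of the camera. Leave the two dark blanks and the brush alone and do not bump the camera.

Things in the scene. Friction and masses are not known exactly. Their poses are not given: they have to be found in the camera images.
- cup: bright aluminium cup in one of the nests, three balls inside: outside a cylinder 62 mm across, 45 mm tall, about 0.25 kg; inside a conical bore, 28 mm across at the floor (10 mm above the underside), 54 mm at the open mouth: the balls start to roll out when it is tipped about 80 degrees and surely do at 90. Origin: centre of the flat underside; z: its axis, out of the mouth
- ball_0_center (a point): loose brass-coloured burnishing ball, 14 mm across, 12 g; one of three alike lying on the inner floor of the bright cup at the start. This point is its centre
- ball_1_center (a point): loose brass-coloured burnishing ball, 14 mm across, 12 g; one of three alike lying on the inner floor of the bright cup at the start. This point is its centre
- ball_2_center (a point): loose brass-coloured burnishing ball, 14 mm across, 12 g; one of three alike lying on the inner floor of the bright cup at the start. This point is its centre
- pallet: fixed steel plate, 250 x 250 x 14 mm, with four round nests 66 mm across, 6 mm deep, centred 60 mm either way from its centre along its x and y (nest floor 8 mm above the table). Three hold the cup and the two blanks, one is empty. Origin: centre of its underside
- tray: fixed open blue tray, 160 x 160 mm outside, 60 mm tall, walls and floor 4 mm. Origin: centre of its underside on the table; x, y along its sides
- camera_head: inspection camera head: black housing, white ring light 72 mm across around the lens, on a fixed stand. Origin: centre of the lens glass, flush with the ring light, 135 mm above the table and above the centre of the 90 x 80 mm base. z: the lens axis, outwards: it looks up, leaning 25 degrees from vertical to the camera's front, roughly towards the robot (yaw varies)
- blank_a: dark steel rough blank, a hollow cylinder 62 mm across and 45 mm tall, empty, standing in another nest of the pallet. Origin: centre of its underside. To be left alone
- blank_b: dark steel rough blank, a hollow cylinder 62 mm across and 45 mm tall, empty, standing in another nest of the pallet. Origin: centre of its underside. To be left alone
- brush: flat hand brush, wooden handle and grey head, about 160 mm long, lying loose beyond the tray. Origin: near its middle, on its underside. To be left alone
There are look-alikes about, which are no part of the job. What is shaped like the cup but pink is not meant. Several things look just like the tray: the one meant starts farthest to the robot's right.

How it is judged:
By the outcome, as a careful person would: the job done as asked, in the order asked, and still so for the second after the job is handed in, while the arm keeps its last pose, push and grip.
It also fails if it takes over 51 s, if anything falls off the work surface, if the arm or the gripper's body presses on something with over 40 N, if the wrist force passes 120 N, or if a joint passes its speed limit or range.

## Working session

There is one attempt and no reset: what is moved stays moved. The work goes in short steps, Python scripts to look and compute and a tool call to move; the robot and the scene stay as the last step left them, time stands still between calls to the robot, and variables do not carry over. Pictures are saved under pics/ and viewed, at most 10 in all, crops included, and the job is handed in when it is done.

Besides the shell and the picture viewer there is one more tool, called after "Request:" in YAML: its name, and indented under it one key for each argument. send_rows: Moves the arm, as the interface text tells. Its arguments: {"type":"object","properties":{"deltas":{"type":"array"},"grip_force":{"type":"number"}},"required":["deltas"]}

```bash
mkdir -p pics
python3 - <<'E'
from plant import arm
import cv2,numpy as np
np.set_printoptions(precision=4,suppress=True)
print(arm.observe(), arm.pinch_z)
for n in("scene","side","wrist"):
    m=arm.camera_model(n); print(n,m)
    cv2.imwrite(f"pics/{n}0.png",arm.camera(n)[:,:,::-1])
E
```

```text
{'time': 0.0, 'joint_positions': array([-1.4354,  0.3135,  1.4985,  0.    ,  1.331 , -0.2234]), 'joint_vel': array([ 0.0001, -0.0003, -0.0007, -0.0009,  0.0014,  0.0003]), 'joint_efforts': array([ -0.0009, -41.2267, -25.9746,  -0.0002,   0.0042,   0.    ]), 'tcp_pos': array([ 0.1843, -0.4913,  0.1998]), 'ee_rot': array([-0.0007,  0.984 ,  0.1784,  0.    ]), 'contact_force': array([-0.418 , -0.9454, -0.1272]), 'torque': array([-0.0029,  0.0306,  0.0114]), 'grip_force': 0.0, 'gripper_width': 1.0018986622789896} 0.0187
scene {'fovy': 55.43062715011971, 'cx': 311.16275383812814, 'cy': 204.50254241452325, 'extrinsics': array([[ 0.367 , -0.7635,  0.5314,  1.1671],
       [ 0.9302,  0.3035, -0.2063, -0.2049],
       [-0.0037,  0.5701,  0.8216,  1.0103],
       [ 0.    ,  0.    ,  0.    ,  1.    ]])}
side {'fovy': 56.80625404881094, 'cx': 323.0309788146583, 'cy': 197.2183026580502, 'extrinsics': array([[-0.7994,  0.4294, -0.4202,  0.231 ],
       [-0.6005, -0.5908,  0.5388,  0.4629],
       [-0.0169,  0.683 ,  0.7302,  0.7096],
       [ 0.    ,  0.    ,  0.    ,  1.    ]])}
wrist {'fovy': 70.39533026989218, 'cx': 312.66635938380466, 'cy': 201.50796196297446, 'extrinsics': array([[ 0.3522,  0.8894,  0.2916,  0.2585],
       [-0.9359,  0.335 ,  0.1088, -0.4643],
       [-0.0009, -0.3112,  0.9503,  0.3743],
       [ 0.    ,  0.    ,  0.    ,  1.    ]])}
```

View pics/scene0.png

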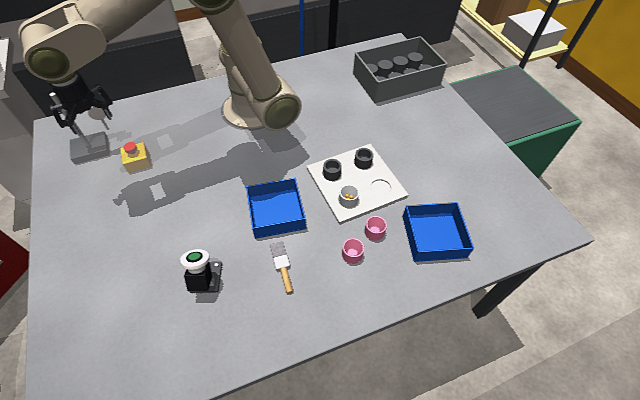

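View pics/side0.png

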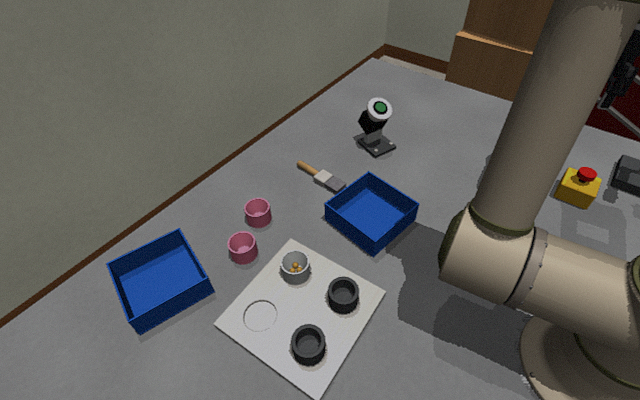

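```bash
cat > h.py <<'E'
from plant import arm
import cv2,numpy as np
from scipy.optimize import minimize
np.set_printoptions(precision=4,suppress=True)
def proj(m,P):
    E=np.array(m["extrinsics"]);P=np.atleast_2d(P)
    c=(P-E[:3,3])@E[:3,:3]; f=200/np.tan(np.radians(m["fovy"])/2)
    return np.c_[m["cx"]+f*c[:,0]/-c[:,2], m["cy"]+f*c[:,1]/c[:,2]]
def ray(m,uv):
    f=200/np.tan(np.radians(m["fovy"])/2);E=np.array(m["extrinsics"])
    d=E[:3,:3]@np.array([(uv[0]-m["cx"])/f,-(uv[1]-m["cy"])/f,-1.]);return E[:3,3],d
def onz(m,uv,z):
    o,d=ray(m,uv);return o+d*(z-o[2])/d[2]
def R(a): return np.array([[np.cos(a),-np.sin(a),0],[np.sin(a),np.cos(a),0],[0,0,1]])
def box(p,sx,sy,h):
    return np.array([[a*sx/2,b*sy/2,c] for a in(-1,1) for b in(-1,1) for c in(0,h)])@R(p[2]).T+[p[0],p[1],0]
T=np.linspace(0,2*np.pi,60,endpoint=False)
def disc(p,r=.036):
    w=np.array([np.sin(.4363)*np.cos(p[2]),np.sin(.4363)*np.sin(p[2]),np.cos(.4363)])
    u=np.array([-np.sin(p[2]),np.cos(p[2]),0]);v=np.cross(w,u)
    return np.array([p[0],p[1],.135])+r*(np.outer(np.cos(T),u)+np.outer(np.sin(T),v))
S=8
def hullmask(pts,off,shape):
    im=np.zeros(shape,np.uint8);h=cv2.convexHull(((pts-off+.5)*S).astype(np.float32)).round().astype(np.int32)
    cv2.fillConvexPoly(im,h,1);return im
def fit(views,gen,p0,step):
    data=[]
    for m,mask in views:
        ys,xs=np.nonzero(mask);o=np.array([xs.min()-12,ys.min()-12]);e=np.array([xs.max()+13,ys.max()+13])
        sh=((e-o)[1]*S,(e-o)[0]*S)
        # pixel corners hull
        pts=np.concatenate([np.c_[xs+dx,ys+dy] for dx in(-.5,.5) for dy in(-.5,.5)]).astype(float)
        data.append((m,o,sh,hullmask(pts,o,sh)))
    def cost(p): return sum((hullmask(proj(m,gen(p)),o,sh)^k).sum()/k.sum() for m,o,sh,k in data)
    s=np.vstack([p0]+[np.array(p0)+np.eye(3)[i]*step[i] for i in range(3)])
    r=minimize(cost,p0,method="Nelder-Mead",options=dict(initial_simplex=s,xatol=1e-4,fatol=1e-4,maxiter=300))
    return r.x,r.fun
def biggest(mask,near):
    n,l,st,c=cv2.connectedComponentsWithStats(mask.astype(np.uint8))
    i=min(range(1,n),key=lambda i:np.hypot(*(c[i]-near))-1e-2*st[i,4] if st[i,4]>40 else 1e9);return l==i
E
cat > m.py <<'E'
from h import *
M={n:arm.camera_model(n) for n in("scene","side")}
I={n:cv2.imread(f"pics/{n}0.png").astype(int) for n in M}
def blue(i): return (i[...,0]>60)&(i[...,0]>1.8*i[...,2])&(i[...,0]>1.3*i[...,1])
def white(i,t): return (i.min(2)>t)&(np.ptp(i,axis=2)<35)
def run(name,f,near,gen,z,step,ins=None):
    v=[]
    for n in M:
        k=biggest(f(I[n]),near[n]);v.append((M[n],k));ys,xs=np.nonzero(k);print(name,n,k.sum(),xs.min(),xs.max(),ys.min(),ys.max())
    p=onz(M["scene"],near["scene"],z)[:2]
    best=min((fit(v,gen,[p[0],p[1],a],step) for a in ins),key=lambda r:r[1])
    print(name,best)
    for vv in v: print("  single",fit([vv],gen,best[0],np.array(step)/2))
    return best[0]
run("tray",blue,dict(scene=(277,208),side=(371,213)),lambda p:box(p,.16,.16,.06),.03,[.01,.01,.1],[.0,.4,-.4])
q=run("pallet",lambda i:white(i,175),dict(scene=(357,183),side=(300,315)),lambda p:box(p,.25,.25,.014),.01,[.01,.01,.1],[0,.4,-.4])
run("ring",lambda i:white(i,190),dict(scene=(195,257),side=(378,107)),disc,.135,[.01,.01,.3],[2,3,4])
for a in(-1,1):
    for b in(-1,1):
        P=np.array([q[0],q[1],.053])+R(q[2])@[.06*a,.06*b,0];print(P,[proj(M[n],P)[0] for n in M])
w=arm.camera_model("wrist")
E
python3 m.py
python3 - <<'E'
import cv2,numpy as np
a=cv2.imread("pics/scene0.png")[235:305,160:310];b=cv2.imread("pics/side0.png")[85:165,330:430]
a=cv2.resize(a,None,fx=5,fy=5,interpolation=cv2.INTER_CUBIC)[:, :400];b=cv2.resize(b,None,fx=4,fy=4,interpolation=cv2.INTER_CUBIC)
o=np.zeros((350,800,3),np.uint8);o[:350,:400]=a[:350];o[:320,400:]=b
cv2.imwrite("pics/crop1.png",o)
E
```

```text
tray scene 2714 246 305 178 238
tray side 2653 324 418 171 252
tray (array([ 0.5023, -0.0684, -0.1517]), np.float64(0.2253562032962717))
  single (array([ 0.5011, -0.0667, -0.1622]), np.float64(0.02456680993701511))
  single (array([ 0.5054, -0.0808, -0.0866]), np.float64(0.14436285809597704))
pallet scene 68700 28 639 33 385
pallet side 6240 215 368 263 399
pallet (array([0.487 , 0.2146, 0.0527]), np.float64(1.1633263666976636))
  single (array([ 0.8672, -0.0848, -0.2126]), np.float64(0.936254793604807))
  single (array([0.487 , 0.2146, 0.0527]), np.float64(0.19613940757799123))
ring scene 276 180 208 249 268
ring side 1 388 388 110 110
ring (array([ 0.6225, -0.192 ,  4.191 ]), np.float64(2.0))
  single (array([ 0.6225, -0.192 ,  4.191 ]), np.float64(1.0))
  single (array([ 0.6225, -0.192 ,  4.191 ]), np.float64(1.0))
[0.4302 0.1516 0.053 ] [array([330.8713, 166.4441]), array([342.6519, 287.7607])]
[0.4239 0.2714 0.053 ] [array([362.9101, 155.0263]), array([307.3522, 337.8996])]
[0.5501 0.1579 0.053 ] [array([347.8621, 193.1218]), array([294.1127, 259.6062])]
[0.5437 0.2777 0.053 ] [array([381.1507, 180.5035]), array([256.5535, 303.7696])]
```

View pics/crop1.png

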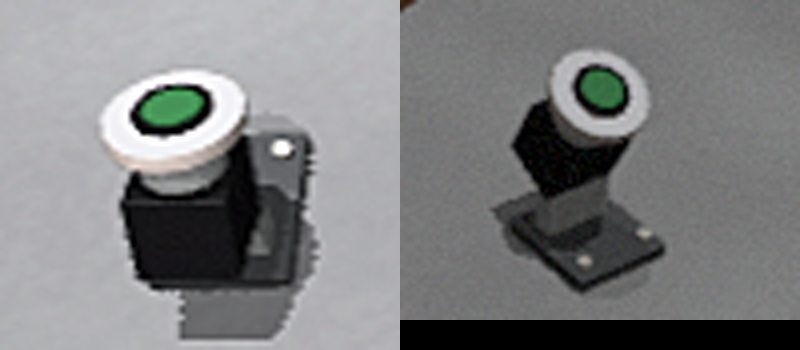

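```bash
cat > m2.py <<'E'
from h import *
import m0
E
cat > m2.py <<'E'
from h import *
M={n:arm.camera_model(n) for n in("scene","side")}
I={n:cv2.imread(f"pics/{n}0.png").astype(int) for n in M}
t=box([.5011,-.0667,-.162],.16,.16,.06)
for n in M: print(n,proj(M[n],t).round(1).tolist())
def quad(mask):
    c=max(cv2.findContours(mask.astype(np.uint8),0,1)[0],key=cv2.contourArea);h=cv2.convexHull(c)
    return cv2.approxPolyDP(h,4,True)[:,0].tolist()
blue=lambda i:(i[...,0]>40)&(i[...,0]>1.6*i[...,2])&(i[...,0]>1.3*i[...,1])
print("side tray hull",quad(biggest(blue(I["side"]),(371,213))))
def grn(i): return (i[...,1]>1.35*i[...,2])&(i[...,1]>1.3*i[...,0])
L=[]
for n,c in dict(scene=(195,257),side=(380,107)).items():
    k=biggest(grn(I[n]),c);ys,xs=np.nonzero(k);print(n,"green",k.sum(),xs.mean(),ys.mean());L.append((n,(xs.mean(),ys.mean())));print(" at z=.135",onz(M[n],L[-1][1],.135))
for t in (205,215,225): print(t,"pallet scene",quad(biggest((I["scene"].min(2)>t),(357,183))))
for t in (150,165,180):print(t,"pallet side",quad(biggest((I["side"].min(2)>t),(300,315))))
for n,c in dict(scene=(190,270),side=(377,107)).items(): print(n,I[n][c[1]-3:c[1]+1,c[0]-18:c[0]+19:4].min(2).tolist())
E
python3 m2.py
```

```text
scene [[248.0, 197.0], [245.3, 185.8], [295.9, 188.6], [295.2, 177.3], [254.2, 238.6], [251.6, 228.4], [305.7, 228.9], [305.4, 218.4]]
side [[415.0, 219.9], [419.2, 203.7], [372.2, 258.2], [374.5, 242.5], [366.3, 187.2], [367.9, 170.8], [323.4, 219.5], [323.0, 203.3]]
side tray hull [[368, 171], [418, 203], [413, 221], [373, 256], [325, 219], [324, 203]]
scene green 85 193.8235294117647 255.6705882352941
 at z=.135 [ 0.6384 -0.3232  0.135 ]
side green 93 380.16129032258067 106.60215053763442
 at z=.135 [ 0.6393 -0.3259  0.135 ]
205 pallet scene [[370, 144], [408, 194], [339, 221], [307, 165]]
215 pallet scene [[370, 144], [408, 194], [339, 221], [307, 165]]
225 pallet scene [[370, 144], [407, 194], [340, 221], [307, 166]]
150 pallet side [[290, 239], [385, 291], [318, 399], [214, 324]]
165 pallet side [[291, 239], [385, 291], [318, 399], [214, 323]]
180 pallet side [[369, 107], [390, 113], [378, 117]]
scene [[178, 173, 176, 180, 198, 193, 185, 155, 79, 8], [175, 176, 179, 152, 201, 194, 190, 96, 82, 8], [175, 174, 179, 182, 141, 168, 110, 108, 63, 9], [174, 174, 180, 189, 80, 127, 113, 111, 23, 4]]
side [[121, 118, 125, 181, 14, 53, 45, 189, 122, 115], [122, 121, 131, 180, 29, 51, 52, 181, 135, 113], [127, 124, 117, 187, 42, 47, 51, 145, 136, 120], [126, 122, 108, 183, 45, 57, 49, 136, 161, 123]]
```

```bash
cat > m3.py <<'E'
from h import *
M={n:arm.camera_model(n) for n in("scene","side")}
I={n:cv2.imread(f"pics/{n}0.png").astype(int) for n in M}
k=[(M["scene"],biggest(I["scene"].min(2)>215,(357,183))),(M["side"],biggest(I["side"].min(2)>155,(300,315)))]
q=fit(k,lambda p:box(p,.25,.25,.014),[.49,.17,-.3],[.01,.01,.1])
print("pallet",q,[fit([v],lambda p:box(p,.25,.25,.014),q[0],[.01,.01,.05]) for v in k]);q=q[0]
for a in(-1,1):
    for b in(-1,1):
        P=np.array([q[0],q[1],.053])+R(q[2])@[.06*a,.06*b,0];print(P,[proj(M[n],P)[0] for n in M])
A,B,C=[onz(M["side"],u,.01) for u in((357.5,139),(375.7,156),(396.2,146.5))]
for X,Y in((A,B),(B,C)): d=X-Y;print("base edge",X,Y,np.linalg.norm(d),np.degrees(np.arctan2(d[1],d[0])))
# ring: mask in side image
wm=I["side"][85:125,355:400].min(2)>150
full=np.zeros((400,640),bool);full[85:125,355:400]=wm;full=biggest(full,(377,107))
fs=np.zeros((400,640),bool);fs[240:272,175:215]=I["scene"][240:272,175:215].min(2)>198;fs=biggest(fs,(192,257))
print(full.sum(),fs.sum())
ring=lambda p:np.vstack([disc(p)])
def ring2(p):
    w=np.array([np.sin(.4363)*np.cos(p[2]),np.sin(.4363)*np.sin(p[2]),np.cos(.4363)]);d=disc(p);return np.vstack([d,d-.006*w])
for nm,vs in dict(side=[(M["side"],full)],scene=[(M["scene"],fs)],both=[(M["side"],full),(M["scene"],fs)]).items():
    for g in(ring,ring2):
        r=min((fit(vs,g,[.639,-.3245,a],[.004,.004,.3]) for a in(1.5,2.2,2.9,3.6)),key=lambda r:r[1]);print(nm,g.__name__,r,np.degrees(r[0][2]))
E
python3 m3.py
```

```text
pallet (array([0.4833, 0.2166, 0.0514]), np.float64(0.12381440600826718)) [(array([0.4777, 0.2229, 0.0545]), np.float64(0.01241503935108916)), (array([0.4864, 0.2147, 0.0518]), np.float64(0.006291116602101884))]
[0.4265 0.1536 0.053 ] [array([330.9918, 165.4571]), array([343.628 , 289.5286])]
[0.4203 0.2734 0.053 ] [array([362.9886, 154.1121]), array([308.2173, 340.0056])]
[0.5463 0.1598 0.053 ] [array([347.9126, 192.0447]), array([294.9039, 261.1198])]
[0.5401 0.2796 0.053 ] [array([381.1583, 179.5086]), array([257.2235, 305.5497])]
base edge [ 0.694  -0.3078  0.01  ] [ 0.6084 -0.2725  0.01  ] 0.09267095389702446 -22.38376189123362
base edge [ 0.6084 -0.2725  0.01  ] [ 0.5818 -0.3446  0.01  ] 0.07682160068477817 69.7467989325855
230 259
side <lambda> (array([ 0.6378, -0.321 ,  2.7572]), np.float64(0.036070889060830474)) 157.97586700271788
side ring2 (array([ 0.6385, -0.3245,  2.9814]), np.float64(0.05397737739950628)) 170.81962017140322
scene <lambda> (array([ 0.643 , -0.3236,  2.638 ]), np.float64(0.09535891743313246)) 151.14612982878933
scene ring2 (array([ 0.641 , -0.3242,  2.8627]), np.float64(0.0507453219156359)) 164.02225133298026
both <lambda> (array([ 0.6415, -0.3232,  2.7481]), np.float64(0.23868212953712856)) 157.45253704384936
both ring2 (array([ 0.6403, -0.3249,  2.9351]), np.float64(0.1440025609488664)) 168.16602713635461
```

```bash
cat > m4.py <<'E'
from h import *
M={n:arm.camera_model(n) for n in("scene","side")}
I={n:cv2.imread(f"pics/{n}0.png").astype(int) for n in M}
k=[(M["scene"],biggest(I["scene"].min(2)>215,(357,183))),(M["side"],biggest(I["side"].min(2)>155,(300,315)))]
g=lambda p:box(p,.25,.25,.014)[1::2]
q=fit(k,g,[.49,.17,-.3],[.01,.01,.1])
print("pallet",q,[fit([v],g,q[0],[.01,.01,.05]) for v in k]);q=q[0]
for a in(-1,1):
    for b in(-1,1):
        P=np.array([q[0],q[1],.053])+R(q[2])@[.06*a,.06*b,0];print(P,[proj(M[n],P)[0] for n in M])
E
python3 m4.py
python3 - <<'E'
import cv2,numpy as np
a=cv2.imread("pics/scene0.png")[170:210,325:385];b=cv2.imread("pics/side0.png")[235:290,265:325]
o=np.zeros((400,800,3),np.uint8);o[:267,:400]=cv2.resize(a,(400,267),interpolation=cv2.INTER_CUBIC);o[:367,400:]=cv2.resize(b,(400,367),interpolation=cv2.INTER_CUBIC)
cv2.imwrite("pics/crop2.png",o)
E
```

```text
pallet (array([0.4844, 0.2176, 0.0541]), np.float64(0.05441022159637572)) [(array([0.4842, 0.2209, 0.0515]), np.float64(0.029843648628910906)), (array([0.4842, 0.2172, 0.0511]), np.float64(0.010693739638563607))]
[0.4277 0.1545 0.053 ] [array([331.3889, 165.6553]), array([342.8433, 289.5073])]
[0.4212 0.2743 0.053 ] [array([363.3439, 154.2382]), array([307.4993, 340.074 ])]
[0.5475 0.161  0.053 ] [array([348.4266, 192.2305]), array([294.0804, 261.2085])]
[0.5411 0.2808 0.053 ] [array([381.6218, 179.6159]), array([256.4405, 305.7381])]
```

View pics/crop2.png

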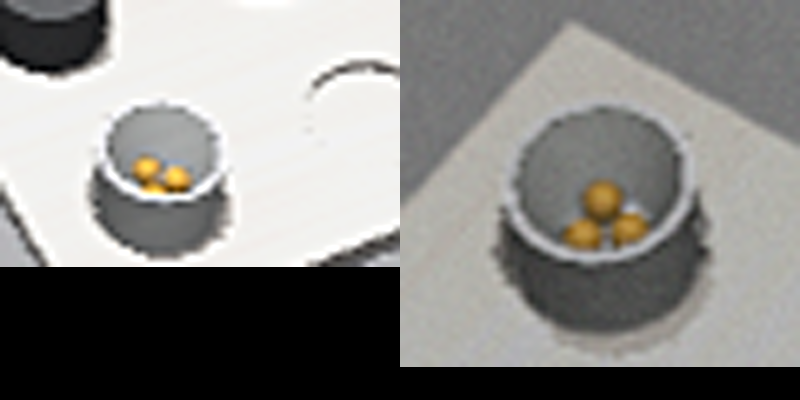

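Request:
send_rows:
  deltas:
    - [1,0,0,0,0.0]

```text
time: 0.23
tcp_pos: [0.1843, -0.4915, 0.2001]
ee_rot: [-0.0, 0.984, 0.178, 0.0]
contact_force: [0.6, -0.1, 1.3]
gripper_width: 0.998
grip_force: 0.0
```

The scene crop shows the cup mouth centred near (349.4,192.5) px and the side crop near (295,262.7), both matching the pallet nest at about (0.547, 0.161), with the three balls visible inside. The target tray is at about (0.501,-0.067), yaw -9°. The lens is at about (0.639,-0.3245), with its front facing about 158°.

Request:
send_rows:
  deltas:
    - [1,0.0285,-0.0242,0,0]
    - [1,0.0285,-0.0242,0,0]
    - [1,0.0285,-0.0242,0,0]
    - [1,0.0285,-0.0242,0,0]
    - [1,0.0285,-0.0242,0,0]
    - [1,0.0285,-0.0242,0,0]
    - [1,0.0285,-0.0242,0,0]
    - [1,0.0285,-0.0242,0,0]
    - [1,0.0285,-0.0242,0,0]
    - [1,0.0285,-0.0242,0,0]
  grip_force: 30

```text
time: 1.07
tcp_pos: [0.3667, -0.1632, 0.2005]
ee_rot: [0.0, 0.984, 0.178, 0.0]
contact_force: [0.9, -0.5, -0.2]
gripper_width: 0.996
grip_force: 0.0
```

Request:
send_rows:
  deltas:
    - [1,0.0285,-0.0242,0,0]
    - [1,0.0285,-0.0242,0,0]
    - [1,0.0285,-0.0242,0,0]
    - [1,0.0285,-0.0242,0,0]
    - [1,0.0285,-0.0242,0,0]
    - [1,0.0285,-0.0242,0,0]
    - [1,0.0285,-0.0242,0,0]
    - [1,0.0285,-0.0242,0,0]
    - [1,0.0285,-0.0242,0,0]
    - [1,0.0285,-0.0242,0,0]

```text
time: 1.9
tcp_pos: [0.5486, 0.1637, 0.2002]
ee_rot: [0.0, 0.984, 0.179, -0.0]
contact_force: [-0.4, -1.5, 0.1]
gripper_width: 1.0
grip_force: 0.0
```

Request:
send_rows:
  deltas:
    - [1,0,0,0,-0.117]
    - [1,0,0,0,-0.117]
    - [1,0,0,0,-0.117]
    - [1,0,0,0,-0.117]
    - [1,0,0,0,-0.117]
    - [1,0,0,0,-0.117]
    - [1,0,0,0,-0.117]
    - [1,0,0,0,-0.117]
    - [1,0,0,0,-0.115]
    - [1,0,0,0,0]

```text
time: 2.73
tcp_pos: [0.548, 0.1617, 0.2002]
ee_rot: [-0.0, 0.76, 0.65, -0.0]
contact_force: [0.1, -0.5, -0.5]
gripper_width: 1.004
grip_force: 0.0
```

Run:
```python
from h import *
m=arm.camera_model("wrist");s=arm.observe();print(s["tcp_pos"],s["ee_rot"],s["joint_positions"]);print(np.array(m["extrinsics"]))
im=arm.camera("wrist")[:,:,::-1];cv2.imwrite("pics/w1.png",im)
for P in([.547,.161,.053],[.5475,.161,.008]): print(proj(m,P))
```

```text
[0.548  0.1617 0.2002] [-0.0001  0.7604  0.6495 -0.0001] [ 0.082   0.4162  1.3523 -0.      1.3735  0.239 ]
[[ 0.9879  0.1474  0.0486  0.5599]
 [-0.1552  0.9387  0.3079  0.2398]
 [-0.0003 -0.3117  0.9502  0.3746]
 [ 0.      0.      0.      1.    ]]
[[312.3233 180.6128]]
[[312.7467 172.294 ]]
```

View pics/w1.png

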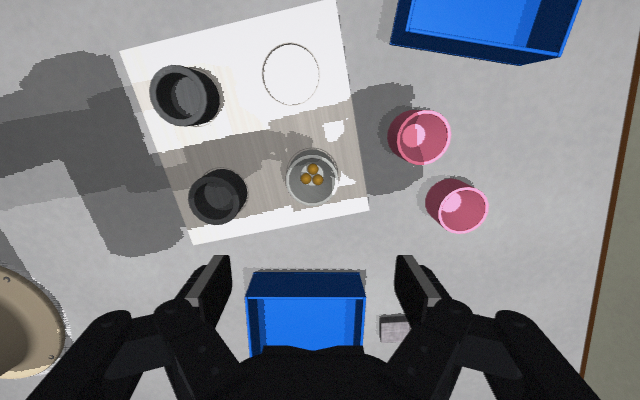

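The wrist view shows the cup mouth at about (312,178), midway between the open fingers. Next I descend and grip.

Request:
send_rows:
  deltas:
    - [1,0.0015,0,0.035,0]
    - [1,0,0,0.035,0]
    - [1,0,0,0.035,0]
    - [1,0,0,0.03,0]
    - [1,0,0,0.025,0]
    - [1,0,0,0.018,0]
    - [1,0,0,0.01,0]
    - [1,0,0,0,0]
    - [1,0,0,0,0]
    - [1,0,0,0,0]

```text
time: 3.62
tcp_pos: [0.5492, 0.1633, 0.0138]
ee_rot: [0.001, 0.762, 0.648, 0.001]
contact_force: [-0.1, 0.6, -0.1]
gripper_width: 1.004
grip_force: 0.0
```

Request:
send_rows:
  deltas:
    - [0.4,0,0,0,0]
    - [0.4,0,0,0,0]
    - [0.4,0,0,0,0]
    - [0.4,0,0,0,0]
    - [0.4,0,0,0,0]
    - [0.4,0,0,0,0]
  grip_force: 30

```text
time: 4.12
tcp_pos: [0.5487, 0.1634, 0.014]
ee_rot: [0.0, 0.762, 0.648, 0.001]
contact_force: [-4.1, -0.5, 10.0]
gripper_width: 0.7
grip_force: 30.1
```

Request:
send_rows:
  deltas:
    - [0.4,0,0,-0.01,0]
    - [0.4,0,0,-0.025,0]
    - [0.4,0,0,-0.035,0]
    - [0.4,0,0,-0.035,0]
    - [0.4,0,0,-0.025,0]
    - [0.4,0,0,-0.01,0]
    - [0.4,0,0,0,0]

```text
time: 4.7
tcp_pos: [0.5492, 0.1634, 0.1547]
ee_rot: [0.001, 0.762, 0.648, 0.002]
contact_force: [-0.5, 0.8, -3.3]
gripper_width: 0.694
grip_force: 33.7
```

Request:
send_rows:
  deltas:
    - [0.4,-0.015,-0.001,0,0]
    - [0.4,-0.03,-0.002,0,0]
    - [0.4,-0.032,-0.002,0,0]
    - [0.4,-0.035,-0.002,0,0]
    - [0.4,-0.035,-0.002,0,0]
    - [0.4,-0.025,-0.002,0,0]
    - [0.4,-0.015,0,0,0]
    - [0.4,0,0,0,0]
    - [0.4,0,0,0,0]

```text
time: 5.45
tcp_pos: [0.5067, -0.0197, 0.1508]
ee_rot: [-0.001, 0.762, 0.647, -0.001]
contact_force: [-0.4, 0.9, -3.6]
gripper_width: 0.694
grip_force: 33.6
```

Run:
```python
from h import *
s=arm.observe();print(s["tcp_pos"],s["ee_rot"],s["contact_force"])
for n in("side","scene","wrist"):
    m=arm.camera_model(n);im=arm.camera(n)[:,:,::-1];cv2.imwrite(f"pics/{n}2.png",im)
    c=np.array([s["tcp_pos"][0],s["tcp_pos"][1]]);print(n,proj(m,[[c[0],c[1],s["tcp_pos"][2]-.006],[c[0],c[1],s["tcp_pos"][2]+.039]]))
a=cv2.imread("pics/side2.png")[100:300,280:480];b=cv2.imread("pics/wrist2.png")
o=np.zeros((400,800,3),np.uint8);o[:,:400]=cv2.resize(a,(400,400));o[:,400:]=b[:,110:510]
cv2.imwrite("pics/c3.png",o)
```

```text
[ 0.5067 -0.0197  0.1508] [-0.0013  0.7622  0.6473 -0.0007] [-0.4291  0.9476 -3.5944]
side [[360.0598 188.87  ]
 [361.2979 173.4586]]
scene [[288.0507 181.2935]
 [287.1867 171.302 ]]
wrist [[312.9473 229.7485]
 [312.876  263.343 ]]
```

View pics/c3.png

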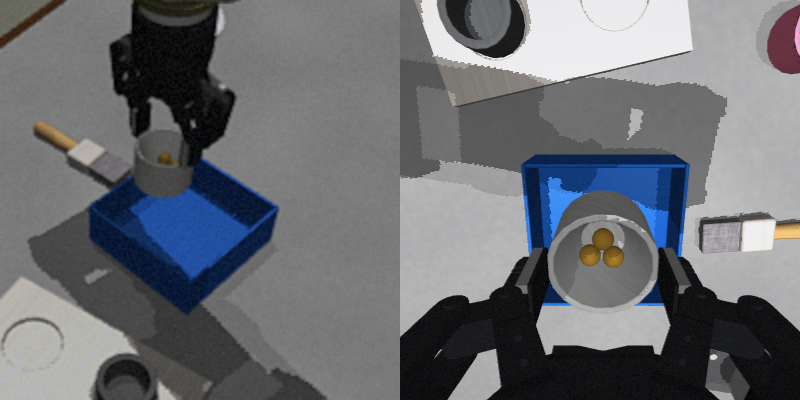

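Run:
```python
from h import *
m=arm.camera_model("wrist")
A=onz(m,(233,157),.06);B=onz(m,(398,163),.06);print(A,B,np.linalg.norm(A-B))
d=B-A;print(np.degrees(np.arctan2(d[1],d[0])))
a=np.arctan2(d[1],d[0]);n=np.array([-np.sin(a),np.cos(a)])
print("tcp to outer face",(A[:2]-[.5067,-.0197])@n)
print(proj(m,box([.5011,-.0667,-.162],.16,.16,.06)))
im=cv2.imread("pics/wrist2.png")
blue=lambda i:(i[...,0]>40)&(i[...,0]>1.6*i[...,2])&(i[...,0]>1.3*i[...,1])
k=blue(im.astype(int))
for x in(250,280,312,350,380): 
    ys=np.nonzero(k[:,x])[0]; y=ys[:1]; print(x,y,onz(m,(x,y[0]-.5),.06))
```

```text
[0.4385 0.0286 0.06  ] [ 0.5911 -0.0016  0.06  ] 0.15557131651981562
-11.178865656032778
tcp to outer face 0.03414725944800104
[[253.5283 273.6829]
 [242.8332 303.333 ]
 [244.8969 151.9382]
 [230.372  161.1639]
 [374.7055 274.1046]
 [385.7819 303.8346]
 [384.666  152.4085]
 [399.9271 161.7359]]
250 [155] [0.4548 0.0284 0.06  ]
280 [154] [0.4827 0.0248 0.06  ]
312 [154] [0.5123 0.0201 0.06  ]
350 [154] [0.5474 0.0145 0.06  ]
380 [155] [0.575  0.0091 0.06  ]
```

Request:
send_rows:
  deltas:
    - [0.4,-0.001,0,0.015,0]
    - [0.4,0,0,0.025,0]
    - [0.4,0,0,0.025,0]
    - [0.4,0,0,0.015,0]
    - [0.4,0,0,0,0]
    - [0.4,0,0,0,0]
  grip_force: 20

```text
time: 6.1
tcp_pos: [0.5072, -0.0198, 0.0722]
ee_rot: [-0.001, 0.761, 0.648, -0.0]
contact_force: [0.3, -0.5, -2.0]
gripper_width: 0.696
grip_force: 33.6
```

Request:
send_rows:
  deltas:
    - [0.4,0,0,0.003,0]
    - [0.4,0,0,0.003,0]
    - [0.4,0,0,0.003,0]
    - [0.4,0,0,0.003,0]

```text
time: 6.43
tcp_pos: [0.5087, -0.0224, 0.0622]
ee_rot: [0.003, 0.761, 0.648, 0.0]
contact_force: [-5.7, -15.7, 19.1]
gripper_width: 0.698
grip_force: 36.4
```

Request:
send_rows:
  deltas:
    - [0.4,0,0,0.003,0]
    - [0.4,0,0,0.003,0]
  grip_force: 20

```text
time: 6.6
tcp_pos: [0.511, -0.0242, 0.0579]
ee_rot: [0.006, 0.762, 0.648, 0.001]
contact_force: [3.7, -16.9, 18.3]
gripper_width: 0.693
grip_force: 34.6
```

Run:
```python
from h import *
s=arm.observe();print(s["tcp_pos"],s["ee_rot"],s["contact_force"],s["torque"],s["grip_force"])
a=arm.camera("side")[100:300,280:480,::-1];b=arm.camera("wrist")[:,110:510,::-1]
o=np.zeros((400,800,3),np.uint8);o[:,:400]=cv2.resize(a,(400,400));o[:,400:]=b
cv2.imwrite("pics/c4.png",o)
```

```text
[ 0.511  -0.0242  0.0579] [0.006  0.7616 0.648  0.0014] [  3.7217 -16.9321  18.3395] [-2.9865 -0.8443 -0.3668] 34.6278061869223
```

View pics/c4.png

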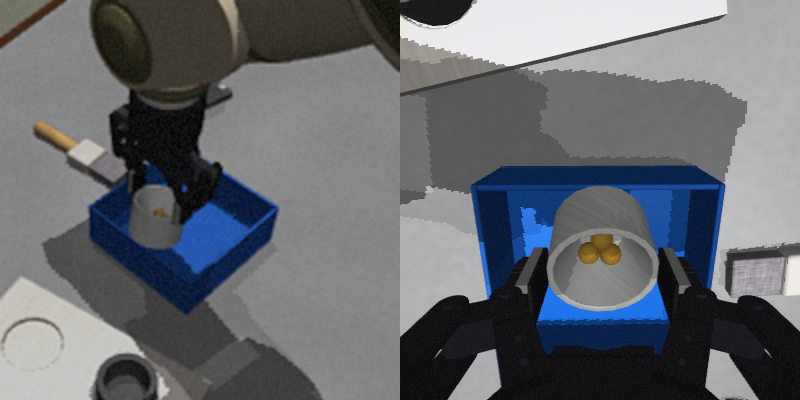

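The wrist view shows the cup starting to pivot inwards (mouth near (602,268) in the crop), with its underside edge on the tray rim. I'll continue lowering slowly.

Request:
send_rows:
  deltas:
    - [0.4,0.002,0,0.003,0]
    - [0.4,0.002,0,0.003,0]
    - [0.4,0.001,0,0.003,0]

```text
time: 6.95
tcp_pos: [0.5121, -0.0189, 0.0487]
ee_rot: [0.006, 0.762, 0.648, 0.002]
contact_force: [1.4, -15.1, 11.6]
gripper_width: 0.693
grip_force: 22.6
```

Request:
send_rows:
  deltas:
    - [0.4,0.001,0,0.003,0]
    - [0.4,0,0,0.003,0]
    - [0.4,0,0,0.003,0]

```text
time: 7.2
tcp_pos: [0.5102, -0.0165, 0.0381]
ee_rot: [0.003, 0.762, 0.648, 0.001]
contact_force: [-2.3, -6.6, 2.3]
gripper_width: 0.634
grip_force: 19.1
```

```bash
cat > look.py <<'E'
from h import *
import sys
s=arm.observe();print(s["tcp_pos"],s["ee_rot"],s["contact_force"],s["torque"],s["grip_force"])
x,y=map(int,sys.argv[2:4]) if len(sys.argv)>3 else (280,100)
a=arm.camera("side")[y:y+200,x:x+200,::-1];w=arm.camera("wrist");b=w[:,110:510,::-1]
cv2.imwrite(f"pics/{sys.argv[1]}_w.png",w[:,:,::-1])
o=np.zeros((400,800,3),np.uint8);o[:,:400]=cv2.resize(a,(400,400));o[:,400:]=b
cv2.imwrite(f"pics/{sys.argv[1]}.png",o)
E
python3 look.py c5
```

```text
[ 0.5102 -0.0165  0.0381] [0.0029 0.7618 0.6478 0.0009] [-2.3066 -6.5501  2.3279] [-1.1256  0.2989 -0.0031] 19.136900932062417
```

View pics/c5.png

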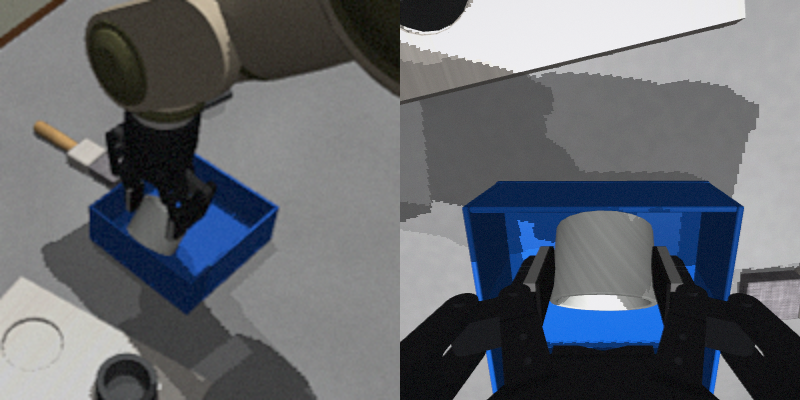

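The cup is now tilted about 55°, mouth towards the tray interior, and still held, though the narrower grip width shows it has shifted in the pads. Lowering further will bring it to 90° against the rim and floor.

Request:
send_rows:
  deltas:
    - [0.4,0,0,0.003,0]
    - [0.4,0,0,0.003,0]
    - [0.4,0,0,0.003,0]

```text
time: 7.55
tcp_pos: [0.5086, -0.0158, 0.0279]
ee_rot: [0.001, 0.762, 0.648, -0.0]
contact_force: [-1.8, -6.0, -0.7]
gripper_width: 0.594
grip_force: 19.8
```

Request:
send_rows:
  deltas:
    - [0.4,0,0,0.003,0]
    - [0.4,0,0,0.003,0]

```text
time: 7.72
tcp_pos: [0.5091, -0.0157, 0.0225]
ee_rot: [0.001, 0.762, 0.648, 0.0]
contact_force: [-4.8, -3.4, 24.7]
gripper_width: 0.584
grip_force: 25.6
```

```bash
python3 look.py c6
```

```text
[ 0.5091 -0.0157  0.0225] [0.0014 0.7616 0.6481 0.0001] [-4.7603 -3.3715 24.6528] [-0.7488  1.0941  0.0062] 25.635402593761683
```

View pics/c6.png

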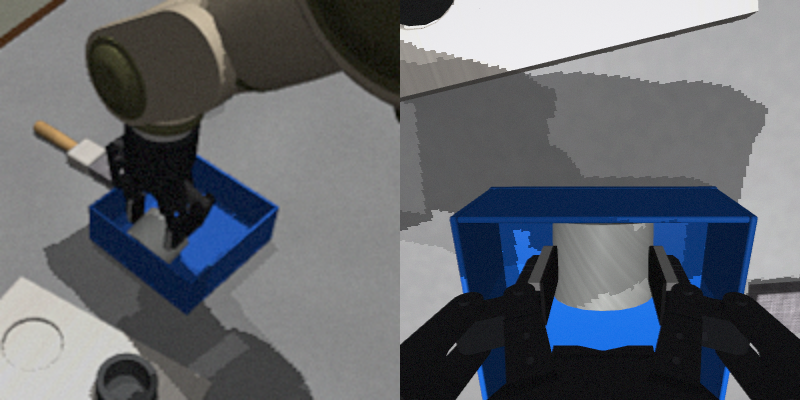

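The cup is now lying almost horizontal against the tray wall, mouth inwards. I'll release it so it settles flat at 90°, then regrip on its axis.

Request:
send_rows:
  deltas:
    - [0.8,0,0,0,0]
    - [0.8,0,0,0,0]
    - [0.8,0,0,0.003,0]
    - [0.8,0,0,0.003,0]
    - [0.8,0,0,0.003,0]
    - [0.8,0,0,0.003,0]
    - [0.8,0,0,0,0]
    - [0.8,0,0,0,0]

```text
time: 8.48
tcp_pos: [0.5082, -0.0146, 0.0091]
ee_rot: [-0.0, 0.762, 0.648, -0.0]
contact_force: [-0.1, -0.3, -0.3]
gripper_width: 0.801
grip_force: 0.0
```

Run:
```python
from h import *
s=arm.observe();print(s["tcp_pos"],s["contact_force"],s["gripper_width"])
for n in("scene","side","wrist"):
    m=arm.camera_model(n);im=arm.camera(n);cv2.imwrite(f"pics/{n}7.png",im[:,:,::-1]);i=im.astype(int)
    k=(i[...,0]>110)&(i[...,0]>2.2*i[...,2])&(i[...,1]>1.3*i[...,2])
    poly=proj(m,box([.5011,-.0667,-.162],.16,.16,.06)).round().astype(np.int32)
    r=np.zeros(k.shape,np.uint8);cv2.fillConvexPoly(r,cv2.convexHull(poly),1);k=k&(r>0)
    nn,l,st,c=cv2.connectedComponentsWithStats(k.astype(np.uint8))
    for j in range(1,nn):
        if st[j,4]>3: print(n,c[j],st[j,4],onz(m,c[j],.011))
```

```text
[ 0.5082 -0.0146  0.0091] [-0.114  -0.2975 -0.2924] 0.800896863021438
scene [254.5    212.3333] 12 [ 0.4828 -0.131   0.011 ]
scene [262.2381 213.8095] 21 [ 0.4971 -0.11    0.011 ]
side [389.3333 202.6667] 15 [ 0.4852 -0.1364  0.011 ]
```

Request:
send_rows:
  deltas:
    - [0.4,0,0,0,0]
    - [0.4,0,0,0,0]
    - [0.4,0,0,0,0]
    - [0.4,0,0,0,0]
    - [0.4,0,0,0,0]
    - [0.4,0,0,0,0]
  grip_force: 25

```text
time: 9.13
tcp_pos: [0.509, -0.0148, 0.0103]
ee_rot: [0.001, 0.762, 0.648, 0.001]
contact_force: [-1.7, -0.2, 7.6]
gripper_width: 0.648
grip_force: 24.7
```

Request:
send_rows:
  deltas:
    - [0.4,-0.001,0,-0.003,0]
    - [0.4,-0.003,0,-0.006,0]
    - [0.4,-0.003,0,-0.012,0]
    - [0.4,0,0,-0.018,0]
    - [0.4,0,0,-0.012,0]
    - [0.4,0,0,0,0]
    - [0.4,0,0,0,0]

```text
time: 9.72
tcp_pos: [0.5071, -0.0217, 0.0605]
ee_rot: [0.0, 0.762, 0.648, 0.0]
contact_force: [-0.1, -0.1, -3.4]
gripper_width: 0.642
grip_force: 25.1
```

```bash
cat > cupfit.py <<'E'
# tilt of the held cup from silhouettes: needs rough centre; prints grey/blue pixel profile in wrist column
from h import *
def cyl(piv,tilt,az,h,r=.031,H=.045):
    a=np.array([np.sin(tilt)*np.cos(az),np.sin(tilt)*np.sin(az),np.cos(tilt)])
    u=np.array([-np.sin(az),np.cos(az),0]);v=np.cross(a,u)
    c=r*(np.outer(np.cos(T),u)+np.outer(np.sin(T),v))
    b=np.asarray(piv)-h*a
    return b+c, b+H*a+c, b,a
E
python3 - <<'E'
from h import *
from cupfit import cyl
s=arm.observe();print(s["tcp_pos"],s["contact_force"],s["gripper_width"])
m=arm.camera_model("wrist");im=arm.camera("wrist")[:,:,::-1].copy()
p=s["tcp_pos"]+[0,0,.026]
lo,hi,b,a=cyl(p,np.pi/2,np.radians(81-180),.024)
print(proj(m,lo).min(0),proj(m,lo).max(0),proj(m,hi).min(0),proj(m,hi).max(0))
for q,c in((lo,(0,0,255)),(hi,(0,255,0))): cv2.polylines(im,[proj(m,q).round().astype(np.int32)],True,c)
sd=arm.camera("side")[100:300,280:480,::-1]
o=np.zeros((400,800,3),np.uint8);o[:,:400]=cv2.resize(sd,(400,400));o[:,400:]=im[:,110:510]
cv2.imwrite("pics/c8.png",o)
print(im[150:320:6,312].tolist())
for n in("scene","side"):
    m=arm.camera_model(n);i=arm.camera(n).astype(int)
    k=(i[...,0]>90)&(i[...,0]>2*i[...,2])&(i[...,1]>1.2*i[...,2])
    poly=proj(m,box([.5011,-.0667,-.162],.16,.16,.06)).round().astype(np.int32)
    r=np.zeros(k.shape,np.uint8);cv2.fillConvexPoly(r,cv2.convexHull(poly),1);k=k&(r>0)
    nn,l,st,c=cv2.connectedComponentsWithStats(k.astype(np.uint8),connectivity=4)
    for j in range(1,nn):
        if st[j,4]>2: print(n,c[j],st[j],onz(m,c[j],.011))
E
```

```text
[ 0.5071 -0.0217  0.0605] [-0.1169 -0.1084 -3.3857] 0.641740944881428
[256.8305 195.9611] [369.9245 235.9889] [261.7707 256.4699] [365.3138 317.5385]
[[112, 111, 111], [110, 109, 109], [90, 89, 89], [85, 39, 14], [72, 34, 12], [75, 37, 11], [139, 66, 19], [118, 57, 15], [119, 55, 11], [120, 54, 11], [120, 59, 23], [119, 56, 19], [121, 57, 19], [87, 90, 88], [87, 88, 87], [89, 91, 90], [92, 92, 93], [92, 95, 94], [91, 92, 91], [89, 92, 91], [93, 95, 95], [91, 92, 91], [138, 139, 140], [136, 137, 136], [137, 139, 137], [139, 142, 140], [168, 172, 170], [162, 164, 163], [0, 255, 0]]
scene [254.25   212.4167] [253 211   4   4  12] [ 0.4828 -0.1318  0.011 ]
scene [261.95 214.1 ] [260 211   5   7  20] [ 0.4978 -0.1111  0.011 ]
side [389.5556 202.8889] [388 201   5   5  18] [ 0.4844 -0.1361  0.011 ]
side [383.2    207.1333] [381 205   5   5  15] [ 0.49   -0.1142  0.011 ]
```

Run:
```python
from h import *
im=arm.camera("wrist").astype(int);cv2.imwrite("pics/w9.png",im[:,:,::-1].astype(np.uint8))
b=(im[...,2]>1.5*im[...,0])
ch=np.where(b,'~',np.where(im.sum(2)<75,'#',np.where(im.sum(2)<200,'.',np.where(im.sum(2)<330,'o','O'))))
for y in range(160,360,5): print(y,''.join(ch[y,200:430:3]))
```

```text
160 ooooooooooooooooooooooooooooooooooooooooooooooooooooOooooOooooOooOOOOOOOOOOOO
165 oooooooooooooooooooooooooooooooooooooooooooooooooooooooooooooooooooooOOOOOOOO
170 oooooo~~~~~~~~~~~~~~~~~~~~~~~~~~~~~~~~~~~~~~~~~~~~~~~~~~~~~~~~~~~~~~~~~~OOOOO
175 ooo~~~~~~~~~~~~~~~~~~~~~~~~~~~~~~~~~~~~~~~~~~~~~~~~~~~~~~~~~~~~~~~~~~~~~~~~OO
180 o~~~~~~~~~~~~~~~~~~~~~~~~~~~~~~~~~~~~~~~~~~~~~~~~~~~~~~~~~~~~~~~~~~~~~~~~~~~~
185 ~~~~~~~~~~~~~~~~~~~~~~~~~~~~~~~~~~~~~~~~~~~~~~~~~~~~~~~~~~~~~~~~~~~~~~~~~~~~~
190 ~~~~~~~~~~~~~~~~~~~~~~~~~~~~~~~~~~~~~~~~~~~~~~~~~~~~~~~~~~~~~~~~~~~~~~~~~~~~~
195 ~~~~~~~~~~~~~~~~~~~~~~~~~~~~~~~~~~~~~~~~~~~~~~~~~~~~~~~~~~~~~~~~~~~~~~~~~~~~~
200 ~~~~~~~~~~~~~~~~~~~~~~~~~~~~~~~~~~~~~~~~~~~~~~~~~~~~~~~~~~~~~~~~~~~~~~~~~~~~~
205 ~~~~~~~~~~~~~~~~~~~~~~~~~~~~~~~~~~~~~~~~~~~~~~~~~~~~~~~~~~~~~~~~~~~~~~~~~~~~~
210 ~~~~~~~~~~~~~~~~~~~~~~~~~~~~~~~~~~~~~~~~~~~~~~~~~~~~~~~~~~~~~~~~~~~~~~~~~~~~~
215 ~~~~~~~~~~~~~~~~~~~~~~~~~~~~~~~~~~~~~~~~~~~~~~~~~~~~~~~~~~~~~~~~~~~~~~~~~~~~~
220 ~~~~~~~~~~~~~~~~~~~~~~~~~~~~~~~~~~~~~~~~~~~~~~~~~~~~~~~~~~~~~~~~~~~~~~~~~~~~~
225 ~~~~~~~~~~~~~~~~~~~~~~~~~~~~~~
[... 1479 characters left out ...]
OOOOOOOOOOOOOOOOOOOOO~~~~#.#~#~#########~###
320 ...###############~~~~OOOOOOOOOOOOOOOOOOOOOOOOOOOOOOOo~~~~~##.###########....
325 ...##############~~~~~~OOOOOOOOOOOOOOOOOOOOOOOOOOOOOO~~~~~~##########.###...#
330 ...##############~~~~~~~OOOOOOOOOOOOOOOOOOOOOOOOOOOO~~~~~~~#############~#...
335 .#.#.######.######~~~~~~~~OOOOOOOOOOOOOOOOOOOOOOOO~~~~~~~~#######..######...#
340 ...#######.##.####~~~~~~~~~~OOOOOOOOOOOOOOOOOOOo~~~~~~~~~~#######.#######....
345 ..#.#############~#~~~~~~~~~~~~~OOOOOOOOOOOO~~~~~~~~~~~~~~##############.....
350 OOOO#######~###~###~~~########~####~#~~#~####~#########~~###.######~####~OOOo
355 OOOO########################~####~#~##~###~~######~####~################~OOOO
```

```bash
cat > tiltfit.py <<'E'
from h import *
from cupfit import cyl
from scipy.optimize import least_squares
# obs: rows at column of symmetric centre: ellipse of underside top,bottom ; far mouth row bottom
def feats(m,tcp,az,tilt,h,e,off=.026):
    a=np.array([np.sin(tilt)*np.cos(az),np.sin(tilt)*np.sin(az),np.cos(tilt)])
    u=np.array([-np.sin(az),np.cos(az),0]);v=np.cross(a,u)
    lo,hi,b,_=cyl(np.asarray(tcp)+[0,0,off]+e*v,tilt,az,h)
    L,Hh=proj(m,lo),proj(m,hi)
    return L[:,1].min(),L[:,1].max(),Hh[:,1].min(),Hh[:,1].max(),np.ptp(L[:,0]),np.ptp(Hh[:,0]),b,a
E
python3 - <<'E'
from tiltfit import *
s=arm.observe();m=arm.camera_model("wrist");az=np.radians(81-180)
f=lambda p:np.array(feats(m,s["tcp_pos"],az,*p)[:4])[[0,1,3]]-[223,278,347]
for t0 in(1.5,1.9,2.3):
    r=least_squares(f,[t0,.024,0],x_scale=[.1,.01,.01]);print(np.degrees(r.x[0]),r.x[1:],r.fun);print(feats(m,s["tcp_pos"],az,*r.x))
E
```

```text
93.04379667148116 [ 0.002  -0.0023] [0. 0. 0.]
(np.float64(223.0), np.float64(278.0), np.float64(277.41809723300787), np.float64(347.0), np.float64(106.79459019894335), np.float64(96.99841938592186), array([ 0.5071, -0.0193,  0.0834]), array([-0.1562, -0.9863, -0.0531]))
93.04379667148118 [ 0.002  -0.0023] [-0.  0.  0.]
(np.float64(222.99999999999994), np.float64(278.0), np.float64(277.4180972330078), np.float64(347.0), np.float64(106.79459019894341), np.float64(96.99841938592186), array([ 0.5071, -0.0193,  0.0834]), array([-0.1562, -0.9863, -0.0531]))
93.04379667148106 [ 0.002  -0.0023] [-0. -0. -0.]
(np.float64(222.99999999999994), np.float64(277.9999999999997), np.float64(277.4180972330078), np.float64(346.99999999999983), np.float64(106.7945901989433), np.float64(96.9984193859218), array([ 0.5071, -0.0193,  0.0834]), array([-0.1562, -0.9863, -0.0531]))
```

Run:
```python
from tiltfit import *
s=arm.observe();m=arm.camera_model("wrist");az=np.radians(81-180)
im=cv2.imread("pics/w9.png").astype(int)
b=(im[...,0]>1.5*im[...,2])|(im.sum(2)<75)
for y in(235,240,245,248,310,315,320,325,330): 
    x=np.nonzero(~b[y,240:390])[0]+240; 
    r=x[(x>250)&(x<375)];print(y,r.min(),r.max())
print(im[214:232,312].sum(1).tolist(), im[268:284,312].sum(1).tolist(), im[338:352,312,0].tolist(),im[338:352,312,2].tolist())
f=lambda p:np.array(feats(m,s["tcp_pos"],az,*p)[:6])[[0,1,3,4,5]]-[223,278,347,101,96]
for t0 in(1.5,1.9):
    r=least_squares(f,[t0,.024,0],x_scale=[.1,.01,.01]);print(np.degrees(r.x[0]),r.x[1:],r.fun);print(feats(m,s["tcp_pos"],az,*r.x))
```

```text
235 270 355
240 264 360
245 261 364
248 251 374
310 264 361
315 264 360
320 266 359
325 267 357
330 270 354
[198, 187, 184, 186, 182, 190, 197, 194, 188, 185, 267, 266, 259, 266, 259, 264, 267, 265] [276, 281, 278, 275, 282, 272, 282, 270, 280, 290, 416, 428, 422, 416, 422, 423] [167, 164, 166, 159, 157, 162, 161, 240, 239, 209, 75, 72, 44, 13] [167, 164, 167, 160, 159, 163, 163, 238, 236, 190, 23, 7, 7, 18]
92.74522186726767 [-0.0009 -0.0061] [ 1.7442  0.1205 -1.5141  2.8376 -1.3112]
(np.float64(224.74422594583618), np.float64(278.12051967279115), np.float64(278.0505897693703), np.float64(345.485854862445), np.float64(103.83759699575438), np.float64(94.6887793179659), array([ 0.5066, -0.0221,  0.0795]), array([-0.1563, -0.9866, -0.0479]))
92.74522227704972 [-0.0009 -0.0061] [ 1.7442  0.1205 -1.5141  2.8376 -1.3112]
(np.float64(224.74422563624478), np.float64(278.12052008152784), np.float64(278.0505892956752), np.float64(345.48585480466744), np.float64(103.83759711277042), np.float64(94.68877926365974), array([ 0.5066, -0.0221,  0.0795]), array([-0.1563, -0.9866, -0.0479]))
```

Request:
send_rows:
  deltas:
    - [0.4,0,0,0.015,0]
    - [0.4,0,0,0.018,0]
    - [0.4,0,0,0.012,0]
    - [0.4,0,0,0.004,0]
    - [0.4,0,0,0,0]
    - [0.88,0,0,0,0]
    - [0.88,0,0,0,0]
    - [0.88,0,0,0,0]
    - [0.88,0,0,0,0]

```text
time: 10.72
tcp_pos: [0.5074, -0.0216, 0.0117]
ee_rot: [0.0, 0.762, 0.648, 0.0]
contact_force: [-0.7, 0.6, -0.3]
gripper_width: 0.878
grip_force: 0.0
```

```bash
cat > asc.py <<'E'
from h import *
import sys
im=arm.camera("wrist").astype(int);cv2.imwrite(f"pics/{sys.argv[1]}.png",im[:,:,::-1].astype(np.uint8))
y0,y1,dy,x0,x1,dx=map(int,sys.argv[2:8])
b=(im[...,2]>1.5*im[...,0]);s=im.sum(2);br=(im[...,0]>90)&(im[...,0]>1.8*im[...,2])
ch=np.where(br,'*',np.where(b,'~',np.where(s<75,'#',np.where(s<200,'.',np.where(s<330,'o','O')))))
for y in range(y0,y1,dy): print(y,''.join(ch[y,x0:x1:dx]))
print(arm.observe()["tcp_pos"],arm.observe()["gripper_width"],arm.observe()["contact_force"])
E
python3 asc.py w10 190 355 6 200 430 4
```

```text
190 ~~~~~~~~~~~~~~~~~~~~~~~~~~~~~~~~~~~~~~~~~~~~~~~~~~~~~~~~~~
196 ~~~~~~~~~~~~~~~~~~~~~~~~~~~~~~~~~~~~~~~~~~~~~~~~~~~~~~~~~~
202 ~~~~~~~~~~~~~~~~~~~~~~~~~~~~~~~~~~~~~~~~~~~~~~~~~~~~~~~~~~
208 ~~~~~~~~~~~~~~~~~~~~~~~~~~~~~~~~~~~~~~~~~~~~~~~~~~~~~~~~~~
214 ~~~~~~~~~~~~~~~~~~~~~~~~~~~~~~~~~~~~~~~~~~~~~~~~~~~~~~~~~~
220 ~~~~~~~~~~~~~~~~~~~~~~~~~~~~~~~~~~~~~~~~~~~~~~~~~~~~~~~~~~
226 ~~~~~~~~~~~~~~~~~~~~~~~ooooooooooo~~~~~~~~~~~~~~~~~~~~~~~~
232 ~~~~~~~~~~~~~~~~~~oooooooooooooooooooo~~~~~~~~~~~~~~~~~~~~
238 ~~~~~~~~~~~~~~~~oooooooooooooooooooooooo~~~~~~~~~~~~~~~~~~
244 ~~~~~~~~~~~~~~~oooooooooooooooooooooooooo~~~~~~~~~~~~~~~~~
250 ~~~~~~~~~~~~~~~oooooooooooooooooooooooooo~~~~~~~~~~~~~~~~~
256 ~~~~~~ooo##~~~~oooooooooooooooooooooooooo~~~~~~#.oo~~~~~~~
262 ~~~~#.oo###~~~~oooooooooooooooooooooooooO~~~~~~##ooo#~~~~~
268 ~~##ooo#~##~~~~ooOOOoooooooooooooooooOOOo~~~~~~###ooo##~~~
274 ~#~.oo.####~~~~oooOOOOOOOOOOoOOOOOOOOOOOO~~~~~#~###ooo##~~
280 ##.oo.#~###~~~~~oOOOOOOOOOOOOOOOOOOOOOOOO~~~~~######ooo##~
286 ##ooo#~###~~~~~~oOOOOOOOOOOOOOOOOOOOOOOOO~~~~~######.ooo##
292 #OOO.######~~~~~ooOOOOOOOOOOOOOOOOOOOOOOO~~~~~~#####.oOO.#
298 .#.O.#~###~~~~~~oOOOOOOOOOOOOOOOOOOOOOOOO~~~~~~~##~#.OO##~
304 ######~~#~~~~~~~oOOOOOOOOOOOOOOOOOOOOOOOO~~~~~~~##~#.#####
310 ####~##~#~~~~~~~OoOOOOOOOOOOOOOOOOOOOOOO~~~~~~~~~###.#####
316 ##~##.##~~~~~~~~OoOOOOOOOOOOOOOOOOOOOOOO~~~~~~~~~#########
322 ###~####~~~~~~~~~OOOOOOOOOOOOOOOOOOOOOOO~~~~~~~~~~########
328 ##~#####~~~~~~~~~OOOOOOOOOOOOOOOOOOOOOO~~~~~~~~~~~########
334 ########~~~~~~~~~~~OOOOOOOOOOOOOOOOOO~~~~~~~~~~~~.########
340 #########~~~~~~~~~~~~~OOOOOOOOOOOOO~~~~~~~~~~~~~#######~##
346 #~#.######~~~~~~~#~####~~~**O*~***#######~~~~~~######.~##~
352 ###########~~~~~#########################~~~~~~####~######
[ 0.5074 -0.0216  0.0116] 0.8757900028561123 [-0.4089 -0.0291 -0.476 ]
```

Run:
```python
from tiltfit import *
s=arm.observe();m=arm.camera_model("wrist");az=np.radians(81-180)
print(onz(m,(306,346),.011),onz(m,(328,346),.011))
im=cv2.imread("pics/w10.png").astype(int)
br=(im[...,2]>90)&(im[...,2]>1.8*im[...,0])
n,l,st,c=cv2.connectedComponentsWithStats(br.astype(np.uint8))
for j in range(1,n):
    if st[j,4]>3 and 280<c[j][0]<350: print(c[j],st[j],onz(m,c[j],.011))
print(im[216:232,312].sum(1).tolist(),im[262:284,312].sum(1).tolist(),im[332:350,312].tolist())
```

```text
[ 0.4863 -0.1165  0.011 ] [ 0.5033 -0.1193  0.011 ]
[330.8704 344.6296] [323 341  15   7  54] [ 0.5057 -0.1183  0.011 ]
[309.4035 347.6316] [302 346  15   5  57] [ 0.4887 -0.1186  0.011 ]
[187, 194, 178, 174, 200, 188, 202, 190, 285, 261, 264, 253, 261, 256, 261, 262] [274, 266, 267, 271, 277, 271, 270, 271, 271, 270, 268, 268, 291, 439, 412, 412, 411, 419, 421, 423, 419, 427] [[163, 168, 165], [167, 171, 169], [168, 171, 171], [171, 175, 172], [174, 177, 175], [170, 174, 172], [168, 171, 170], [166, 169, 167], [165, 169, 165], [166, 169, 168], [165, 169, 166], [164, 167, 166], [164, 166, 165], [164, 166, 166], [158, 212, 233], [65, 185, 236], [62, 181, 233], [60, 177, 230]]
```

Run:
```python
from tiltfit import *
m=arm.camera_model("wrist")
A=onz(m,(312.5,223.5),.066);B=onz(m,(312.5,274.5),.004);C=onz(m,(312.5,246),.035)
print(A,B,C)
im=cv2.imread("pics/w10.png").astype(int)
b=(im[...,0]>1.5*im[...,2])|(im.sum(2)<75)
for y in(244,248,252,256): 
    x=np.nonzero(~b[y,250:380])[0]+250;print(y,x.min(),x.max())
print(np.linalg.norm(onz(m,(x.min(),250),.035)-onz(m,(x.max(),250),.035)))
P=np.array(feats(m,[.5074,-.0216,.0117],np.radians(-99),np.pi/2,0,0,.0233)[:6]);print(P)
# pad lower tip edges
print(arm.observe()["tcp_pos"])
```

```text
[0.5114 0.0071 0.066 ] [ 0.5008 -0.0585  0.004 ] [ 0.5071 -0.0198  0.035 ]
244 260 362
248 259 363
252 259 364
256 259 363
0.06176076951372519
[227.7263 278.3857 283.2895 350.7357 106.1607  97.701 ]
[ 0.5074 -0.0216  0.0116]
```

Request:
send_rows:
  deltas:
    - [0.88,-0.008,0,0,0]
    - [0.88,-0.01,0,0,0]
    - [0.88,-0.007,0,0.003,0]
    - [0.88,0,0,0,0]
    - [0.4,0,0,0,0]
    - [0.4,0,0,0,0]
    - [0.4,0,0,0,0]
    - [0.4,0,0,0,0]
    - [0.4,0,0,0,0]
  grip_force: 25

```text
time: 11.52
tcp_pos: [0.5031, -0.0463, 0.0088]
ee_rot: [0.0, 0.761, 0.648, -0.0]
contact_force: [-2.7, -1.9, 4.5]
gripper_width: 0.647
grip_force: 25.2
```

Request:
send_rows:
  deltas:
    - [0.4,0,0,-0.006,0]
    - [0.4,0,0,-0.015,0]
    - [0.4,0,0,-0.018,0]
    - [0.4,0,0,-0.01,0]
    - [0.4,0,0,0,0]
    - [0.4,0,0,0,0]

```text
time: 12.02
tcp_pos: [0.5031, -0.0461, 0.0573]
ee_rot: [0.0, 0.762, 0.648, 0.0]
contact_force: [-0.1, 0.7, -2.1]
gripper_width: 0.65
grip_force: 25.8
```

```bash
python3 asc.py w11 160 355 8 200 430 4
```

```text
160 ~~~~~~~~~~~~~~~~~~~~~~~~~~~~~~~~~~~~~~~~~~~~~~~~~~~~~~~~~~
168 ~~~~~~~~~~~~~~~~~~~~~~~~~~~~~~~~~~~~~~~~~~~~~~~~~~~~~~~~~~
176 ~~~~~~~~~~~~~~~~~~~~~~~~~~~~~~~~~~~~~~~~~~~~~~~~~~~~~~~~~~
184 ~~~~~~~~~~~~~~~~~~~~~~~~~~~~~~~~~~~~~~~~~~~~~~~~~~~~~~~~~~
192 ~~~~~~~~~~~~~~~~~~~~~~OOOOOOOOOOOOO~~~~~~~~~~~~~~~~~~~~~~~
200 ~~~~~~~~~~~~~~~~OOOOOOOOOOOOOOOOOOOOOOOOO~~~~~~~~~~~~~~~~~
208 ~~~~~~~~~~~~~~~OOOOOOOOOOOOOOOOOOOOOOOOOOOO~~~~~~~~~~~~~~~
216 ~~~~~~~~~~~~~~~OOOOOOOOOOOOOOOOOOOOOOOOOOOO~~~~~~~~~~~~~~~
224 ~~~~~~~~~~~~~~~OOOOOOOOOOOOOOOOOOOOOOOOOOOO~~~~~~~~~~~~~~~
232 ~~~~~~~~~~~~~~~OOOOOOOOOOOOOOOOOOOOOOOOOOO~~~~~~~~~~~~~~~~
240 ~~~~~~~~~~~~~~~OOOOOOOOOOOOOOOOOOOOOOOOOOO~~~~~~~~~~~~~~~~
248 ~~~~~~~~~~~~ooo.OOOOOOOOOOOOOOOOOOOOOOOOOO.oo~~~~~~~~~~~~~
256 ~~~~~~~~~~.ooo.#OOOOOOOOOOOOOOOOOOOOOOOOOO#.oo~~~~~~~~~~~~
264 ~~~~~~~~..ooo.##OOOOOOOOOOOOOOOOOOOOOOOOOo#.ooo..~~~~~~~~~
272 ~~~~~~~..ooo.###OOOOOOOOOOOOOOOOOOOOOOOOO.~#.ooo..~~~~~~~~
280 O~~~~~..ooo.##.#OOOOOOOOOOOOOOOOOOOOOOOOO.####ooo...~~~~~~
288 O~~.......O.####OOOOOOOOOOOOOOOOOOOOOOOOO~###.OO......~~~O
296 O~..........#.#~~~OOOOOOOOOOOOOOOOOOOOO~~~###..........~~O
304 ............##~~~~~~~OOOOOOOOOOOOOOO~~~~~~~##....#........
312 ......#.#..#.#~~~~~~~~~~~~~~~~~~~~~~~~~~~~~~#.............
320 ....##.....#.~~~~~~~~~~~~~~~~~~~~~~~~~~~~~~~..............
328 .............~~~~~~~~~~~~~~~~~~~~~~~~~~~~~~~......#.......
336 ..............~~~~~~~~~~~~~~~~~~~~~~~~~~~~~~#.............
344 ...........#..~~~~~~~~~~~~~~~~~~~~~~~~~~~~~.#..#..........
352 OOO........#...~...#..........#...##.....~~...........~OOO
[ 0.5027 -0.046   0.0567] 0.645494025555318 [-0.2049  0.573  -3.5065]
```

Run:
```python
from tiltfit import *
s=arm.observe();m=arm.camera_model("wrist");az=np.radians(81-180)
im=cv2.imread("pics/w11.png").astype(int)
print(im[182:250:1,312].sum(1).tolist());print(im[300:314,312,0].tolist(),im[300:314,312,2].tolist())
for n in("scene","side"):
    mm=arm.camera_model(n);i=arm.camera(n).astype(int)
    k=(i[...,0]>80)&(i[...,0]>1.8*i[...,2])&(i[...,1]>1.15*i[...,2])
    poly=proj(mm,box([.5011,-.0667,-.162],.16,.16,.06)).round().astype(np.int32)
    r=np.zeros(k.shape,np.uint8);cv2.fillConvexPoly(r,cv2.convexHull(poly),1);k=k&(r>0)
    nn,l,st,c=cv2.connectedComponentsWithStats(k.astype(np.uint8),connectivity=4)
    for j in range(1,nn):
        if st[j,4]>2: print(n,c[j],st[j],onz(mm,c[j],.011))
```

```text
[280, 274, 273, 276, 265, 275, 276, 276, 338, 352, 354, 349, 352, 351, 349, 352, 351, 352, 352, 364, 352, 355, 361, 361, 375, 376, 370, 375, 369, 356, 360, 354, 362, 363, 361, 362, 366, 368, 367, 375, 368, 365, 366, 365, 366, 397, 620, 584, 568, 569, 568, 575, 575, 575, 566, 571, 565, 566, 565, 567, 560, 559, 557, 556, 553, 561, 574, 581]
[180, 180, 180, 179, 181, 222, 222, 221, 220, 222, 155, 103, 102, 103] [182, 182, 183, 181, 181, 223, 225, 222, 221, 223, 113, 22, 18, 16]
scene [254.1538 212.5385] [253 211   4   4  13] [ 0.4831 -0.1322  0.011 ]
scene [261.9048 214.0952] [260 211   5   7  21] [ 0.4977 -0.1113  0.011 ]
side [389.4211 202.8421] [387 201   6   5  19] [ 0.4847 -0.1361  0.011 ]
side [383. 207.] [381 205   5   5  19] [ 0.4906 -0.1143  0.011 ]
```

Run:
```python
from tiltfit import *
s=arm.observe();m=arm.camera_model("wrist");az=np.radians(81-180)
f=lambda p:np.array(feats(m,s["tcp_pos"],az,*p)[:4])[[0,1,3]]-[189.5,228,309.7]
r=least_squares(f,[1.5,.024,0],x_scale=[.1,.01,.01]);print(s["tcp_pos"],np.degrees(r.x[0]),r.x[1:],r.fun);F=feats(m,s["tcp_pos"],az,*r.x);print(F, F[6]+F[7]*r.x[1])
```

```text
[ 0.5026 -0.046   0.0564] 90.64074304028684 [ 0.0278 -0.0014] [ 0.  0. -0.]
(np.float64(189.5), np.float64(228.0), np.float64(250.20522212905303), np.float64(309.69999999999993), np.float64(113.18332235530323), np.float64(103.33128472908476), array([ 0.5069, -0.0186,  0.0813]), array([-0.1564, -0.9876, -0.0112])) [ 0.5026 -0.046   0.081 ]
```

Request:
send_rows:
  deltas:
    - [0.4,0.006,0,-0.004,0]
    - [0.4,0.009,0,0,0]
    - [0.4,0.006,0,0,0]
    - [0.4,0,0,0,0]
    - [0.4,0,0,0,0]

```text
time: 12.58
tcp_pos: [0.5065, -0.0249, 0.0613]
ee_rot: [-0.0, 0.761, 0.648, -0.0]
contact_force: [0.5, -0.1, -3.1]
gripper_width: 0.646
grip_force: 25.8
```

Request:
send_rows:
  deltas:
    - [0.4,0.003,0,0,0]
    - [0.4,0.003,0,0,0]
    - [0.4,0.003,0,0,0]

```text
time: 12.83
tcp_pos: [0.5083, -0.0172, 0.0617]
ee_rot: [0.001, 0.762, 0.648, -0.0]
contact_force: [-0.9, -5.3, 1.1]
gripper_width: 0.641
grip_force: 25.2
```

Request:
send_rows:
  deltas:
    - [0.4,0.003,0,0,0]
    - [0.4,0.003,0,0,0]

```text
time: 13.0
tcp_pos: [0.5094, -0.0111, 0.0619]
ee_rot: [0.001, 0.762, 0.648, 0.0]
contact_force: [-0.8, -3.3, 1.3]
gripper_width: 0.629
grip_force: 24.5
```

```bash
python3 asc.py w12 160 355 8 200 430 4
```

```text
160 oooooooooooooooooooooooooooooOoOoOOOOOOOOOOOOOOOOOOOOOOOOo
168 ooooooooooooooooooooooooooooooooooOOOOOOOOOOOOOOOOOOOOOOOO
176 ooooooooooooooooooooooooooooooooooooooooooooooooooOOOOOOOO
184 oooo~~~~~~~~~~~~~~~~~~~~~~~~~~~~~~~~~~~~~~~~~~~~~~~~~~OOOO
192 oo~~~~~~~~~~~~~~~~~~~~~~~~~~~~~~~~~~~~~~~~~~~~~~~~~~~~~~oO
200 ~~~~~~~~~~~~~~~~~~~~~~~~~~~~~~~~~~~~~~~~~~~~~~~~~~~~~~~~~~
208 ~~~~~~~~~~~~~~~~~~oo.ooooooooooooooooooo~~~~~~~~~~~~~~~~~~
216 ~~~~~~~~~~~~~~~ooOOOOOooooooooooooOOOOOOOo~~~~~~~~~~~~~~~~
224 ~~~~~~~~~~~~~~~oooOOOOOOOOOOOOOOOOOOOOOOOo~~~~~~~~~~~~~~~~
232 ~~~~~~~~~~~~~~~~oOOOOOOOOOOOOOOOOOOOOOOOOo~~~~~~~~~~~~~~~~
240 ~~~~~~~~~~~~~~~~oOOOOOOOOOOOOOOOOOOOOOOOOo~~~~~~~~~~~~~~~~
248 ~~~~~~~~~~~~~oo#ooOOOOOOOOOOOOOOOOOOOOOOo#ooo~~~~~~~~~~~~~
256 ~~~~~~~~~~#.oo##oOOOOOOOOOOOOOOOOOOOOOOOo##ooo#~~~~~~~~~~~
264 O~~~~~~~###oo###oOOOOOOOOOOOOOOOOOOOOOOOo###ooo##~~~~~~~~O
272 O~~~~~~###oo.###oOOOOOOOOOOOOOOOOOOOOOOOO####oo.##~~~~~~~O
280 O~~~~~###ooo#~~#oOOOOOOOOOOOOOOOOOOOOOOOo####.oo.##~~~~~~O
288 O~~~#####~Oo####oOOOOOOOOOOOOOOOOOOOOOOOO.~##.O#######~~OO
296 OO~#########.~#~~OOOOOOOOOOOOOOOOOOOOOOO~~###.#####.###~OO
304 ############.##~~~~~~~~OOOOOOOOOOOO~~~~~~~~###~###########
312 ####.#######.#~~~~~~~~~~~~***oO**O~~~~~~~~~###~###########
320 ...###########~~~~~~~~~~~~~~~~~~~~~~~~~~~~~~#########~#...
328 ...#~########~~~~~~~~~~~~o***~~~~~~~~~~~~~~~###########.#.
336 #..#####..####~~~~~~~~~~~~.*~~~~~~~~~~~~~~~~####.#####...#
344 ...#~#########~~~~~~~~~~~~~~~~~~~~~~~~~~~~~######~####....
352 OOO.###########~~##########~############~~####~#######OOOO
[ 0.5094 -0.0105  0.0618] 0.6278510582340818 [ 0.5344 -3.8449  1.0681]
```

The class map shows the underside closing up, so the cup is righting. It also shows three separate brass balls in the tray near (310,312), (335,312) and (306,330). I'll continue pushing.

Request:
send_rows:
  deltas:
    - [0.4,0.003,0,0,0]
    - [0.4,0.003,0,0,0]
    - [0.4,0.0025,0,0,0]

```text
time: 13.3
tcp_pos: [0.5106, -0.0022, 0.0617]
ee_rot: [0.0, 0.762, 0.648, 0.0]
contact_force: [-0.8, -3.6, 4.2]
gripper_width: 0.616
grip_force: 24.7
```

```bash
python3 asc.py w13 184 355 8 200 430 4
python3 - <<'E'
from h import *
im=cv2.imread("pics/w13.png").astype(int);print(im[196:240:1,312].sum(1).tolist());print(im[262:340,312].sum(1).tolist())
E
```

```text
184 oooooooooooooooooooooooooooooooooooooooooooooooooOOOOOOOOO
192 ooooo~~~~~~~~~~~~~~~~~~~~~~~~~~~~~~~~~~~~~~~~~~~~~~~~OOOOO
200 ooo~~~~~~~~~~~~~~~~~~~~~~~~~~~~~~~~~~~~~~~~~~~~~~~~~~~~OOO
208 O~~~~~~~~~~~~~~~~~~~~~~~~~~~~~~~~~~~~~~~~~~~~~~~~~~~~~~~~O
216 ~~~~~~~~~~~~~~~~ooOOOOOOOOOOOOOOOOOOOOOOo~~~~~~~~~~~~~~~~~
224 ~~~~~~~~~~~~~~~~ooOOOOOOOOOOOOOOOOOOOOOOo~~~~~~~~~~~~~~~~~
232 ~~~~~~~~~~~~~~~~ooOOOOOOOOOOOOOOOOOOOOOOo~~~~~~~~~~~~~~~~~
240 ~~~~~~~~~~~~~~~~oOOOOOOOOOOOOOOOOOOOOOOOo~~~~~~~~~~~~~~~~~
248 ~~~~~~~~~~~~~oo#.oOOOOOOOOOOOOOOOOOOOOOOo#oo~~~~~~~~~~~~~~
256 ~~~~~~~~~~~#oo.~#OOOOOOOOOOOOOOOOOOOOOOOo##oo.#~~~~~~~~~~~
264 O~~~~~~~~##ooo###oOOOOOOOOOOOOOOOOOOOOOOo##.oo###~~~~~~~~O
272 O~~~~~~~##ooo####OOOOOOOOOOOOOOOOOOOOOOOo###ooo###~~~~~~~O
280 O~~~~~###ooo#####OOOOOOOOOOOOOOOOOOOOOOOO####ooo###~~~~~~O
288 O~~~#######O.~##oOOOOOOOOOOOOOOOOOOOOOOOO###.Oo##~###~~~~O
296 OO~#########.###oOOOOOOOOOOOOOOOOOOOOOOOO~~#.##########~OO
304 ######~#####.~#~~~~~~~~~~~~~~~~~~~~~~~~~~~~#.#############
312 ~#############~~~~~~~~~~~~~..~~**~~~~~~~~~~#.####~########
320 ...###########~~~~~~~~~~~
[... 268 characters left out ...]
~############OOOO
[ 0.5106 -0.0018  0.0617] 0.6161867079947871 [-0.1031 -2.8816  3.0525]
[118, 122, 127, 110, 115, 123, 122, 123, 123, 124, 117, 109, 117, 107, 115, 110, 362, 433, 445, 444, 447, 442, 451, 449, 445, 442, 442, 444, 442, 438, 441, 442, 443, 438, 441, 451, 461, 456, 460, 458, 454, 458, 443, 445]
[445, 450, 453, 462, 461, 465, 467, 467, 461, 457, 453, 444, 446, 436, 436, 432, 445, 443, 450, 449, 453, 462, 468, 463, 454, 451, 447, 451, 451, 452, 452, 451, 449, 445, 443, 442, 443, 446, 448, 437, 391, 381, 388, 383, 273, 238, 186, 186, 187, 152, 153, 202, 246, 285, 329, 376, 409, 437, 463, 486, 478, 470, 458, 427, 259, 233, 217, 222, 230, 157, 150, 202, 237, 288, 328, 358, 376, 385]
```

Run:
```python
from tiltfit import *
s=arm.observe();m=arm.camera_model("wrist");az=np.radians(81-180)
for e in(-.012,-.006,0,.006,.012):
    f=lambda p:np.array([min(feats(m,s["tcp_pos"],az,p[0],p[1],e,.0246)[0:3:2]),max(feats(m,s["tcp_pos"],az,p[0],p[1],e,.0246)[1:4:2])])-[212,303.5]
    for t0 in(.6,1.2):
        r=least_squares(f,[t0,.024],x_scale=[.1,.01]);F=feats(m,s["tcp_pos"],az,r.x[0],r.x[1],e,.0246);print(e,np.degrees(r.x[0]).round(1),r.x[1],np.abs(r.fun).max().round(2),np.round(F[:6],1),F[6])
im=cv2.imread("pics/w13.png").astype(int)
b=(im[...,0]>1.5*im[...,2])
for y in(210,212,214,216,220,230,240,300,302,303,304,306): 
    x=np.nonzero(~b[y,250:380])[0]+250;print(y,x.min() if len(x) else 0,x.max() if len(x) else 0)
```

```text
-0.012 50.0 0.016699904034993652 0.0 [212.  239.9 298.6 303.5  96.4 106.4] [0.5114 0.0032 0.0664]
-0.012 59.2 0.018023688036566315 1.76 [213.8 228.4 291.  302.   97.5 103.3] [0.5121 0.0074 0.0667]
-0.006 53.6 0.015833997490932547 0.0 [212.  235.5 300.8 303.5 100.3 109.2] [0.5121 0.0073 0.0721]
-0.006 64.5 0.019957383720538607 0.0 [212.  219.7 283.4 303.5 101.7 105.3] [0.5131 0.0134 0.0723]
0 52.0 0.014415021704099027 2.06 [209.9 237.2 304.7 305.2 103.7 114.3] [0.5124 0.0094 0.0774]
0 69.8 0.022914158050487625 1.54 [210.5 210.9 275.6 304.9 106.6 107.6] [0.514  0.0194 0.0784]
0.006 70.3 0.02419604278155145 3.74 [208.3 208.7 275.3 307.  110.8 111.7] [0.5145 0.0227 0.0838]
0.006 70.3 0.024192846420510346 3.74 [208.3 208.7 275.3 307.  110.8 111.7] [0.5145 0.0227 0.0838]
0.012 70.8 0.02559093225241282 6.14 [205.9 206.3 275.  309.2 115.4 116.1] [0.515  0.026  0.0892]
0.012 70.8 0.025586658304241696 6.13 [205.9 206.3 275.  309.2 115.4 116.1] [0.515  0.026  0.0892]
210 0 0
212 293 333
214 272 354
216 264 361
220 263 362
230 263 362
240 263 363
300 250 379
302 250 379
303 250 379
304 250 379
306 250 379
```

Request:
send_rows:
  deltas:
    - [0.4,0.003,0,0,0]
    - [0.4,0.003,0,0,0]
    - [0.4,0.003,0,0,0]
    - [0.4,0.003,0,0,0]

```text
time: 13.68
tcp_pos: [0.5128, 0.0096, 0.0621]
ee_rot: [0.001, 0.762, 0.648, 0.0]
contact_force: [-0.4, -3.6, 9.5]
gripper_width: 0.603
grip_force: 23.9
```

```bash
cat > sil.py <<'E'
# fit tilt,h,e from full silhouette edges in the wrist picture: centre column rows + width of the far disc
from tiltfit import *
import sys
s=arm.observe();m=arm.camera_model("wrist");az=np.radians(float(sys.argv[2]))
im=arm.camera("wrist").astype(int);cv2.imwrite(f"pics/{sys.argv[1]}.png",im[:,:,::-1].astype(np.uint8))
print(s["tcp_pos"],s["contact_force"],s["gripper_width"])
c=im[:,311:314].mean(1);sm=c.sum(1);bl=c[:,2]>1.5*c[:,0]
g=np.abs(np.diff(sm));print("col edges",[(i+.5,int(sm[i]),int(sm[i+1])) for i in np.nonzero(g>45)[0] if i>150 and i<350])
b=(im[...,2]>1.5*im[...,0])|(im.sum(2)<75)
for y in range(200,246,5):
    x=np.nonzero(~b[y,245:385])[0]+245;print((y,x.min() if len(x) else 0,x.max() if len(x) else 0),end=' ')
E
python3 sil.py w14 -99;echo; python3 asc.py w14b 184 355 8 200 430 4
```

```text
[0.5128 0.0096 0.0621] [-0.377  -3.6376  9.5326] 0.603028099382004
col edges [(np.float64(165.5), 328, 265), (np.float64(202.5), 229, 117), (np.float64(212.5), 119, 235), (np.float64(213.5), 235, 397), (np.float64(297.5), 426, 335), (np.float64(298.5), 335, 716), (np.float64(308.5), 715, 371), (np.float64(315.5), 379, 326), (np.float64(317.5), 287, 218), (np.float64(320.5), 200, 144), (np.float64(324.5), 234, 282), (np.float64(326.5), 318, 363), (np.float64(334.5), 439, 357), (np.float64(335.5), 357, 235), (np.float64(349.5), 355, 196)]
(200, np.int64(245), np.int64(384)) (205, 0, 0) (210, 0, 0) (215, np.int64(291), np.int64(335)) (220, np.int64(275), np.int64(351)) (225, np.int64(268), np.int64(358)) (230, np.int64(265), np.int64(359)) (235, np.int64(265), np.int64(360)) (240, np.int64(265), np.int64(360)) (245, np.int64(265), np.int64(361)) 
184 ooooooooooooooooooooooooooooooooooOOOOOOOOOOOOOOOOOOOOOOOO
192 oooooooooooooooooooooooooooooooooooOOOoOOOOOOOOOOOOOOOOOOO
200 ooooooooooooooooooooooooooooooooooooooooooooooooooOOoOOOOO
208 ooooo~~~~~~~~~~~~~~~~~~~~~~~~~~~~~~~~~~~~~~~~~~~~~~
[... 509 characters left out ...]
~O
280 O~~~~~~##.oo.####oOOOOOOOOOOOOOOOOOOOOOo.####ooo##~~~~~~~O
288 O~~~#######O.#~~#oOOOOOOOOOOOOOOOOOOOOOOO###.O#######~~~OO
296 OO~.############oooOOOOOOOOOOOOOOOOOOOOOO#############~~OO
304 #######.#####.#.ooOOOOOOOOOOOOOOOOOOOOooOO################
312 #############.#~~~~~~~~~~~~~~~~~~~~~~~~~~~~#########~#####
320 ...###~#######~~~~~~~~~~~~~~~~~..~~~~~~~~~~########~##..#.
328 #..###########~~~~~~~~~~~~***o****~~~~~~~~~~##########....
336 ....#####...##~~~~~~~~~~~~~o~~~~~~~~~~~~~~~####..#####.#..
344 ....#~#########~~~~~~~~~~~***~~~~~~~~~~~~~~###########....
352 OOOO#.#########~###############~#########~###########~OOO.
[0.5128 0.01   0.0621] 0.6006718631367051 [ 0.4355 -2.606   6.996 ]
```

```bash
cat > fit3.py <<'E'
from tiltfit import *
import sys
# args: az, underside top row, underside width, mouth min row, mouth max row
s=arm.observe();m=arm.camera_model("wrist");az=np.radians(float(sys.argv[1]));o=np.array(list(map(float,sys.argv[2:6])))
f=lambda p:(np.array(feats(m,s["tcp_pos"],az,*p,.0246)[:6])[[0,4,2,3]]-o)
for t0 in(.2,.8,1.2):
    r=least_squares(f,[t0,.02,-.005],x_scale=[.1,.01,.01]);F=feats(m,s["tcp_pos"],az,*r.x,.0246);print(np.degrees(r.x[0]).round(1),r.x[1:],r.fun.round(1),np.round(F[:6],1),F[6],F[7])
E
python3 fit3.py -99 213 96 298 308.5
```

```text
46.8 [ 0.0158 -0.0129] [-0.1 -0.1  0.1  0. ] [212.9 244.8 298.1 308.5  95.9 107.2] [0.5132 0.0127 0.0664] [-0.114  -0.7198  0.6847]
46.8 [ 0.0158 -0.0129] [-0.1 -0.1  0.1  0. ] [212.9 244.8 298.1 308.5  95.9 107.2] [0.5132 0.0127 0.0664] [-0.114  -0.7198  0.6847]
56.4 [ 0.0156 -0.0093] [ 2.7  2.9  0.1 -2.6] [215.7 234.  298.1 305.9  98.9 106.2] [0.514  0.0177 0.0703] [-0.1303 -0.8225  0.5537]
```

Request:
send_rows:
  deltas:
    - [0.4,0,0,-0.008,0]
    - [0.4,0,0,-0.014,0]
    - [0.4,0,0,-0.016,0]
    - [0.4,0,0,-0.01,0]
    - [0.4,-0.006,-0.001,0,0]
    - [0.4,-0.015,-0.003,0,0]
    - [0.4,-0.022,-0.005,0,0]
    - [0.4,-0.028,-0.005,0,0]
    - [0.4,-0.03,-0.006,0,0]
    - [0.4,-0.032,-0.006,0,0]

```text
time: 14.62
tcp_pos: [0.464, -0.1182, 0.1085]
ee_rot: [-0.001, 0.761, 0.648, -0.0]
contact_force: [0.4, -0.2, -3.4]
gripper_width: 0.603
grip_force: 25.2
```

Request:
send_rows:
  deltas:
    - [0.4,-0.032,-0.006,0,0]
    - [0.4,-0.03,-0.006,0,0]
    - [0.4,-0.027,-0.006,0,0]
    - [0.4,-0.02,-0.004,0,0]
    - [0.4,-0.012,-0.003,0,0]
    - [0.4,-0.007,0,0,0]
    - [0.4,0,0,0.015,0]
    - [0.4,0,0,0.02,0]
    - [0.4,0,0,0.015,0]
    - [0.4,0,0,0,0]

```text
time: 15.45
tcp_pos: [0.4186, -0.2382, 0.0564]
ee_rot: [-0.003, 0.762, 0.648, -0.0]
contact_force: [-0.4, 1.5, -3.0]
gripper_width: 0.599
grip_force: 25.7
```

```bash
python3 asc.py w15 200 355 8 200 430 4; python3 sil.py w15 -99 | grep col
```

```text
200 OOOOOOOOOOOOOOOOOOOOoooooooooooooooOOOOOOOOOOOOOOOOOOOOOOO
208 OOOOOOOOOOOOOOOOOOOOOoOooooooooooOOOOOOOOOOOOOOOOOOOOOOOOO
216 OOOOOOOOOOOOOOOOOOOOOOOOOOOOOOOOOOOOOOOOOOOOOOOOOOOOOOOOOO
224 OOOOOOOOOOOOOOOOOoOOOOOOOOOOOOOOOOOOOOOOOOOOOOOOOOOOOOOOOO
232 OOOOOOOOOOOOOOOOOOOOOOOOOOOOOOOOOOOOOOOOoOOOOOOOOOOOOOOOOO
240 OOOOOOOOOOOOOOOOOOOOOOOOOOOOOOOOOOOOOOOOoOOOOOOOOOOOOOOOOO
248 OOOOOOOOOOOOOooo#OOOOOOOOOOOOOOOOOOOOOOO.#ooOOOOOOOOOOOOOO
256 OOOOOOOOOOO#ooo##OOOOOOOOOOOOOOOOOOOOOOO.#ooo#.OOOOOOOOOOO
264 OOOOOOOOO.#.oo###OOOOOOOOOOOOOOOOOOOOOOO###ooo##oOOOOOOOOO
272 OOOOOOOO##.oo.###OOOOOOOOOOOOOOOOOOOOOOO##~#ooo##oOOOOOOOO
280 OOOOOOO###ooo####OOOOOOOOOOOOOOOOOOOOOOO.####ooo##oOOOOOOO
288 OOOO.######Oo####OOOOOOOOOOOOOOOOOOOOOOOO##~.O#######OOOOO
296 OOO.####.####.##OOOOOOOOOOOOOOOOOOOOOOOOO###.#########OOOO
304 #######.#####.#.OOOOOOOOOOOOOOOOOOOOOOOOOO################
312 ####~#..####~.#OOOOOOOOOOOOOOOOOOOOOOOOOOO..###########.##
320 ....##########.OOOOOOOOOOOOOOOOOOOOOOOOOOOO.##########....
328 ...###########OOOOOOOOOOOOOOOOOOOOOOOOOOOOO########.##....
336 ....####..#####OOOOOOOOOOOOOOOOOOOOOOOOOOOO.###..#####....
344 ....######.####OOOOOOOOOOOOOOOOOOOOOOOOOOO.#.########.....
352 OOOO###########.#.#################..####O###########OOOO#
[ 0.4193 -0.2388  0.0581] 0.5961731673372478 [ 0.2853  0.9675 -1.7809]
col edges [(np.float64(170.5), 361, 291), (np.float64(213.5), 295, 369), (np.float64(214.5), 369, 446), (np.float64(301.5), 506, 581), (np.float64(349.5), 589, 320)]
```

Request:
send_rows:
  deltas:
    - [0.4,0,0,0.012,0]
    - [0.4,0,0,0.015,0]
    - [0.4,0,0,0.009,0]
    - [0.4,0,0,0.003,0]
    - [0.4,0,0,0.003,0]
    - [0.4,0,0,0.003,0]

```text
time: 16.05
tcp_pos: [0.4208, -0.2408, 0.0172]
ee_rot: [0.001, 0.761, 0.648, -0.0]
contact_force: [-13.6, 7.3, 51.7]
gripper_width: 0.597
grip_force: 37.2
```

Request:
send_rows:
  deltas:
    - [0.4,0,0,0.003,0]
    - [0.4,0,0,0.003,0]
    - [0.4,0,0,0.001,0]

```text
time: 16.3
tcp_pos: [0.423, -0.2428, 0.0148]
ee_rot: [0.005, 0.761, 0.648, 0.0]
contact_force: [-16.8, 12.8, 81.5]
gripper_width: 0.6
grip_force: 58.6
```

```bash
python3 sil.py w16 -99 | head -2
```

```text
[ 0.423  -0.2428  0.0148] [-16.765   12.8375  81.5129] 0.6004256823379384
col edges [(np.float64(183.5), 374, 322), (np.float64(216.5), 296, 390), (np.float64(217.5), 390, 451), (np.float64(306.5), 473, 529), (np.float64(307.5), 529, 595), (np.float64(349.5), 576, 316)]
```

Request:
send_rows:
  deltas:
    - [0.4,0,0,-0.003,0]
    - [0.4,0,0,-0.002,0]
    - [0.4,0,0,0,0]

```text
time: 16.6
tcp_pos: [0.4225, -0.2418, 0.0162]
ee_rot: [0.004, 0.762, 0.648, 0.001]
contact_force: [-2.0, 3.4, 23.7]
gripper_width: 0.601
grip_force: 45.5
```

```bash
python3 sil.py w17 -99
python3 - <<'E'
from h import *
im=cv2.imread("pics/w17.png").astype(int)
for y in(225,235,245,255,265,275,285,295,305,320,335): print(y,im[y,256:372:4].sum(1).tolist())
E
```

```text
[ 0.4225 -0.2418  0.0162] [-1.9791  3.3882 23.6881] 0.6006315763759724
col edges [(np.float64(184.5), 352, 299), (np.float64(216.5), 321, 434), (np.float64(303.5), 470, 555), (np.float64(304.5), 555, 610), (np.float64(305.5), 610, 546), (np.float64(306.5), 546, 595), (np.float64(349.5), 579, 315)]
(200, np.int64(245), np.int64(384)) (205, np.int64(245), np.int64(384)) (210, np.int64(245), np.int64(384)) (215, np.int64(245), np.int64(384)) (220, np.int64(245), np.int64(384)) (225, np.int64(245), np.int64(384)) (230, np.int64(245), np.int64(384)) (235, np.int64(245), np.int64(384)) (240, np.int64(245), np.int64(384)) (245, np.int64(245), np.int64(384)) 225 [346, 298, 298, 359, 379, 388, 422, 417, 420, 430, 442, 452, 454, 456, 463, 457, 445, 443, 436, 437, 438, 404, 415, 388, 364, 329, 376, 387, 386]
235 [534, 530, 332, 362, 377, 396, 404, 417, 439, 425, 434, 436, 442, 459, 461, 452, 453, 458, 438, 423, 425, 421, 417, 386, 384, 348, 356, 383, 385]
245 [524, 523, 321, 372, 396, 387, 409, 427, 416, 441, 447, 439, 439, 451, 446, 466, 463, 450, 453, 436, 431, 407, 402, 399, 370, 346, 292, 3
[... 481 characters left out ...]
422, 417, 447, 450, 452, 436, 452, 459, 461, 450, 463, 444, 426, 419, 403, 407, 395, 408, 364, 264, 54, 37]
295 [36, 48, 526, 602, 381, 404, 401, 436, 435, 428, 442, 456, 456, 460, 448, 448, 462, 438, 426, 438, 436, 406, 401, 453, 467, 434, 421, 47, 3]
305 [32, 161, 530, 614, 382, 392, 417, 414, 429, 443, 441, 441, 467, 472, 617, 593, 474, 512, 538, 594, 595, 598, 594, 591, 597, 609, 608, 601, 31]
320 [162, 585, 595, 590, 585, 592, 594, 589, 588, 589, 580, 584, 585, 594, 593, 581, 586, 598, 595, 594, 599, 595, 594, 597, 602, 598, 603, 604, 612]
335 [298, 588, 588, 583, 588, 578, 582, 584, 576, 584, 591, 590, 593, 589, 595, 597, 596, 587, 582, 591, 580, 592, 593, 585, 589, 597, 591, 588, 598]
```

Run:
```python
from tiltfit import *
s=arm.observe();m=arm.camera_model("wrist");az=np.radians(-99)
im=cv2.imread("pics/w17.png").astype(int).sum(2)
# left/right boundary trace of underside: top boundary row per column
print([(x,int(np.argmax(np.diff(im[200:245,x])>40)+200)) for x in range(264,362,8)])
print([(x,int(np.argmax(np.diff(im[285:330,x])>40)+285)) for x in range(268,362,8)])
for t in range(35,76,5):
    f=lambda p:np.array(feats(m,s["tcp_pos"],az,np.radians(t),*p,.0246)[:6])[[0,4]]-[216.5,95]
    r=least_squares(f,[.02,-.005],x_scale=[.01,.01]);F=feats(m,s["tcp_pos"],az,np.radians(t),*r.x,.0246);print(t,r.x,r.fun.round(1),np.round(F[:6],1),F[6])
```

```text
[(264, 200), (272, 200), (280, 220), (288, 218), (296, 217), (304, 216), (312, 216), (320, 216), (328, 216), (336, 216), (344, 217), (352, 215), (360, 200)]
[(268, 290), (276, 307), (284, 306), (292, 306), (300, 306), (308, 306), (316, 303), (324, 304), (332, 304), (340, 302), (348, 294), (356, 288)]
35 [ 0.0128 -0.0149] [-0.  0.] [216.5 262.5 295.4 326.9  95.  111.2] [ 0.4217 -0.2466  0.0216]
40 [ 0.0135 -0.0149] [ 0. -0.] [216.5 256.  298.5 320.1  95.  109. ] [ 0.422  -0.2445  0.0208]
45 [ 0.0144 -0.0151] [-0.  0.] [216.5 249.3 300.7 312.9  95.  106.8] [ 0.4224 -0.2422  0.0199]
50 [ 0.0154 -0.0155] [0. 0.] [216.5 242.5 301.9 305.4  95.  104.5] [ 0.4228 -0.2399  0.0189]
55 [ 0.0166 -0.0162] [-0.  0.] [216.5 235.6 297.6 302.4  95.  102.2] [ 0.4231 -0.2375  0.018 ]
60 [ 0.0177 -0.0171] [ 0. -0.] [216.5 228.6 289.6 301.9  95.  100. ] [ 0.4235 -0.2351  0.017 ]
65 [ 0.0188 -0.0184] [0. 0.] [216.5 221.6 281.5 300.7  95.   97.8] [ 0.4239 -0.2326  0.0161]
70 [ 0.0183 -0.0199] [0. 0.] [216.5 219.3 275.3 301.6  95.   95.7] [ 0.4241 -0.2315  0.0157]
75 [ 0.0138 -0.0213] [ 0. -0.] [216.5 229.1 273.9 308.7  95.   93.6] [ 0.4237 -0.234   0.0166]
```

Request:
send_rows:
  deltas:
    - [0.4,0,0,-0.0015,0]
    - [0.4,0,0,0,0]
    - [0.95,0,0,0,0]
    - [0.95,0,0,0,0]
    - [0.95,0,0,0,0]
    - [0.95,0,0,0,0]
    - [0.95,0,0,0,0]
    - [0.95,0,0,0,0]
    - [0.95,0,0,0,0]

```text
time: 17.4
tcp_pos: [0.42, -0.2399, 0.0138]
ee_rot: [-0.0, 0.762, 0.648, -0.0]
contact_force: [-0.0, -1.1, -0.4]
gripper_width: 0.949
grip_force: 0.0
```

```bash
python3 asc.py w18 180 355 6 200 430 4; python3 sil.py w18 -99 |grep col
python3 - <<'E'
from h import *
m=arm.camera_model("wrist");im=cv2.imread("pics/w18.png").astype(int).sum(2)
for y in range(190,340,10): print(y,im[y,250:376:5].tolist())
E
```

```text
180 OOOOOOOOOOooooooooooooOOOOOOOOOOOOooooOOOOOOOOOOOOOOOOOOOO
186 OOOOOOOOOOOooooooooOOOOoooooooooooOOOooOOOOOOOOOOOOOOOOOOO
192 OOOOOOOOOOOOOoooooOOoooooOOOOOOOooooOOOoooooOOOOOOOOOOOOOO
198 OOOOOOOOOOOoooooOOoooooOOOOOOOOOOooooOOOoooooOOOOOOOOOOOOO
204 OOOOOOOOOOoooooOOooooooOOOOOOOOOOOoooooOOoooOOOOOOOOOOOOOO
210 OOOOOOOOOOoooooOOooooooOOOOOOOOOOOoooooOOOooOOOOOOOOOOOOOO
216 OOOOOOOOOOooooOOoooooooOOOOOOOOOOOooooooOOooOOOOOOOOOOOOOO
222 OOOOOOOOOOOoooOOooooooOOOOOOOOOOOOOoooooOOooOOOOOOOOOOOOOO
228 OOOOOOOOOOOoooOOooooooOOOOOOOOOOOOOOooooOOOOOOOOOOOOOOOOOO
234 OOOOOOOOOOOOOOOOooooOoOOOOOOOOOOOOOOOoooOOOOOOOOOOOOOOOOOO
240 OOOOOOOOOOOOOOOOOoooOOOOOOOOOOOOOOOOOoOoOOOOOOOOOOOOOOOOOO
246 OOOOOOOOOOOOOOOOOOOOOOOOOOOOOOOOOOOOOoOOOOOOOOOOOOOOOOOOOO
252 OOOOOOOOOOOOOOOOOOOOOOOOOOOOOOOOOOOOOOOOOOOOOOOOOOOOOOOOOO
258 OOOOooo##OOOOOOOOOOOOOOOOOOOOOOOOOOOOOOOOOOOOOOO##oooOOOOO
264 OO#ooo###OOOOOOOOOOOOOOOOOOOOOOOOOOOOOOOOOOOOOOO###ooo#OOO
270 .#ooo####OOOOOOOOOOOOOOOOOOOOOOOOOOOOOOOOOOOOOOO####ooo##O
276 #.oo.####.OOOOOOOOOOOOOOOOOOOOOOOOOOOOOOOOOOOOOO#####ooo##
282 .oo.###~##OOOOOOOOOOOOOOO
[... 2503 characters left out ...]
 369, 602, 370, 366, 374]
290 [586, 590, 586, 592, 590, 597, 591, 585, 595, 591, 590, 589, 582, 592, 582, 586, 584, 586, 589, 587, 587, 591, 598, 595, 600, 601]
300 [592, 585, 583, 588, 588, 592, 587, 591, 597, 592, 583, 587, 585, 585, 589, 583, 593, 589, 589, 593, 593, 594, 613, 611, 599, 606]
310 [582, 587, 577, 588, 587, 586, 589, 589, 590, 577, 582, 585, 587, 587, 588, 585, 590, 579, 577, 582, 583, 585, 592, 589, 588, 597]
320 [585, 583, 589, 582, 586, 576, 584, 593, 580, 581, 578, 573, 577, 578, 583, 587, 583, 583, 588, 586, 586, 586, 591, 596, 596, 599]
330 [574, 580, 582, 588, 589, 587, 582, 585, 585, 574, 575, 565, 567, 566, 568, 570, 568, 575, 580, 585, 586, 579, 583, 584, 595, 584]
```

Run:
```python
from h import *
from scipy.optimize import least_squares
m=arm.camera_model("wrist")
im=cv2.imread("pics/w18.png").astype(int).sum(2)
print([(y,im[y,246:268].tolist(),im[y,354:376].tolist()) for y in(215,224)])
def g(p,z,r):
    q=proj(m,np.array([p[0],p[1],z])+r*np.c_[np.cos(T),np.sin(T),0*T]);return [q[:,1].min(),q[:,1].max(),q[:,0].min(),q[:,0].max()]
r=least_squares(lambda p:np.array(g(p,.045,.031))[:2]-[174.5,272.5],[.42,-.22]);print(r.x,r.fun,g(r.x,.045,.031),g(r.x,.01,.014),g(r.x,.045,.027))
s=arm.observe();d=r.x-s["tcp_pos"][:2];a=np.radians(81);print("tool shift",d@[np.cos(a),np.sin(a)],d@[np.sin(a),-np.cos(a)])
```

```text
[(215, [289, 287, 292, 292, 290, 293, 293, 292, 291, 314, 425, 460, 443, 449, 447, 426, 401, 305, 288, 290, 294, 290], [289, 292, 287, 318, 491, 561, 584, 608, 580, 593, 479, 386, 313, 304, 301, 302, 303, 299, 309, 366, 380, 373]), (224, [286, 289, 288, 294, 283, 291, 294, 287, 261, 416, 443, 435, 459, 463, 438, 382, 305, 294, 301, 292, 302, 300], [304, 304, 303, 299, 301, 314, 407, 441, 459, 453, 438, 438, 339, 294, 299, 297, 299, 296, 305, 308, 303, 366])]
[-904.8236  145.7713] [0. 0.] [np.float64(174.50000001806777), np.float64(272.5000000127424), np.float64(-1663385.6667230013), np.float64(-1480582.3496009593)] [np.float64(187.45656951987252), np.float64(225.07826565067546), np.float64(-1334203.7115492285), np.float64(-1277082.3967048223)] [np.float64(181.5469475920833), np.float64(266.8319676119629), np.float64(-1650240.713741477), np.float64(-1491155.156993524)]
tool shift 2.6022257731204093 -916.9397660268966
```

Run:
```python
from h import *
from scipy.optimize import least_squares
m=arm.camera_model("wrist")
def g(p,z,r):
    q=proj(m,np.array([p[0],p[1],z])+r*np.c_[np.cos(T),np.sin(T),0*T]);return np.array([q[:,1].min(),q[:,1].max(),q[:,0].min(),q[:,0].max()])
r=least_squares(lambda p:g(p,.045,.031)-[174.5,272.5,254.7,366],[.42,-.22],x_scale=.01);print(r.x,r.fun,g(r.x,.045,.031),g(r.x,.01,.014),g(r.x,.045,.027))
s=arm.observe();d=r.x-s["tcp_pos"][:2];a=np.radians(81);print("tool shift",d@[np.cos(a),np.sin(a)],d@[np.sin(a),-np.cos(a)])
```

```text
[ 0.4211 -0.2227] [-2.8175  3.7695 -1.0257  1.0253] [171.6825 276.2695 253.6743 367.0253] [185.9693 225.7123 289.7199 331.7993] [179.2585 270.2655 261.0077 359.6912]
tool shift 0.01714081061284833 -0.0016669702351100855
```

The wrist view is now a concentric rim and inner floor: the cup stands upright and empty on the table at about (0.421,-0.223). I'll recentre and regrip it.

Request:
send_rows:
  deltas:
    - [0.95,0.006,-0.0007,0,0]
    - [0.95,0.007,-0.001,0,0]
    - [0.95,0.004,0,0.004,0]
    - [0.95,0,0,0.006,0]
    - [0.95,0,0,0,0]
    - [0.4,0,0,0,0]
    - [0.4,0,0,0,0]
    - [0.4,0,0,0,0]
    - [0.4,0,0,0,0]
    - [0.4,0,0,0,0]
  grip_force: 22

```text
time: 18.33
tcp_pos: [0.4213, -0.223, 0.0043]
ee_rot: [0.0, 0.762, 0.648, 0.0]
contact_force: [-0.8, 2.0, 7.0]
gripper_width: 0.716
grip_force: 23.0
```

```bash
cat > rim.py <<'E'
# fit held/standing cup (tilt about tool y, h, e) from outer rim ellipse + inner floor rows
from tiltfit import *
import sys
def model(m,tcp,az,tilt,h,e,off=.0246):
    a=np.array([np.sin(tilt)*np.cos(az),np.sin(tilt)*np.sin(az),np.cos(tilt)])
    u=np.array([-np.sin(az),np.cos(az),0]);v=np.cross(a,u)
    b=np.asarray(tcp)+[0,0,off]-h*a+e*v
    ring=lambda z,r:proj(m,b+z*a+r*(np.outer(np.cos(T),u)+np.outer(np.sin(T),v)))
    return ring,b,a
if __name__=="__main__":
    s=arm.observe();m=arm.camera_model("wrist")
    im=arm.camera("wrist");cv2.imwrite(f"pics/{sys.argv[1]}.png",im[:,:,::-1]);im=im.astype(int)
    print(s["tcp_pos"],s["ee_rot"],s["contact_force"],s["gripper_width"])
    sm=im[:,305:320].mean(1).sum(1);g=np.diff(sm);print([(i+.5,int(sm[i]),int(sm[i+1])) for i in range(150,352) if abs(g[i])>40])
    az=np.radians(float(sys.argv[2]));h=float(sys.argv[3])
    for t in(-5,0,5,10,15,20,25,30):
        ring,b,a=model(m,s["tcp_pos"],az,np.radians(t),h,0)
        q=ring(.045,.031);i=ring(.045,.027);f=ring(.010,.014);o=ring(0,.031)
        print(t,"rim",q[:,1].min().round(1),q[:,1].max().round(1),"in",i[:,1].min().round(1),i[:,1].max().round(1),"floor",f[:,1].min().round(1),f[:,1].max().round(1),"under",o[:,1].min().round(1))
E
python3 rim.py w19 -99 .0285
```

```text
[ 0.4213 -0.223   0.0043] [0.0003 0.7617 0.6479 0.0001] [-0.8458  2.0454  7.0125] 0.7158158013756794
[(211.5, 312, 426), (212.5, 426, 550), (217.5, 508, 464), (218.5, 464, 414), (219.5, 414, 486), (244.5, 487, 542), (246.5, 569, 621), (256.5, 600, 474), (257.5, 474, 427), (306.5, 406, 489), (307.5, 489, 609), (348.5, 624, 531), (349.5, 531, 195), (350.5, 195, 70)]
-5 rim 205.3 313.3 in 212.9 307.0 floor 217.9 258.4 under 188.9
0 rim 209.6 312.4 in 217.1 306.5 floor 216.1 255.4 under 186.2
5 rim 214.4 311.0 in 221.6 305.7 floor 214.5 252.3 under 183.7
10 rim 219.6 309.2 in 226.6 304.4 floor 213.2 249.2 under 181.7
15 rim 225.3 307.1 in 231.8 302.8 floor 212.1 246.2 under 180.0
20 rim 231.3 304.6 in 237.3 300.8 floor 211.2 243.2 under 178.8
25 rim 237.6 301.7 in 243.0 298.5 floor 210.6 240.2 under 178.1
30 rim 244.1 298.6 in 248.8 296.0 floor 210.3 237.2 under 177.9
```

Request:
send_rows:
  deltas:
    - [0.4,0,0,-0.01,0]
    - [0.4,0,0,-0.02,0]
    - [0.4,0,0,-0.025,0]
    - [0.4,0,0,-0.015,0]
    - [0.4,0.01,0.005,0,0]
    - [0.4,0.02,0.01,0,0]
    - [0.4,0.02,0.01,0,0]
    - [0.4,0.01,0.005,0,0]
    - [0.4,0,0,0,0]
    - [0.4,0,0,0,0]

```text
time: 19.22
tcp_pos: [0.4601, -0.1679, 0.0733]
ee_rot: [-0.001, 0.761, 0.649, -0.0]
contact_force: [0.0, -0.4, -2.3]
gripper_width: 0.71
grip_force: 25.0
```

```bash
python3 rim.py w20 -99 .0285 | head -2
python3 - <<'E'
from h import *
m=arm.camera_model("wrist");s=arm.observe();im=cv2.imread("pics/w20.png").astype(int)
n=np.array([np.sin(.16),np.cos(.16)])
t=box([.5011,-.0667,-.16],.16,.16,.06)
print("n of tcp rel tray",(s["tcp_pos"][:2]-[.5011,-.0667])@n)
b=im[...,0]>1.5*im[...,2]
# -y' wall outer top edge (z=.06): lowest blue row in columns left of cup and right
for x in(215,225,235,245,385,395,405):
    ys=np.nonzero(b[150:345,x])[0]+150
    if len(ys): P=onz(m,(x,ys.max()+.5),.06);print(x,ys.min(),ys.max(),P,(P[:2]-[.5011,-.0667])@n)
E
```

```text
[ 0.4601 -0.1679  0.0733] [-0.0005  0.7612  0.6485 -0.0003] [ 0.0136 -0.4404 -2.3215] 0.7098792360086892
[(160.5, 349, 308), (169.5, 259, 185), (186.5, 172, 246), (189.5, 274, 321), (210.5, 328, 378), (211.5, 378, 581), (217.5, 539, 457), (219.5, 472, 531), (244.5, 528, 594), (245.5, 594, 649), (257.5, 655, 518), (258.5, 518, 461), (307.5, 473, 594), (308.5, 594, 662), (348.5, 672, 575), (349.5, 575, 213), (350.5, 213, 82)]
n of tcp rel tray -0.10702737769167617
235 150 191 [ 0.4106 -0.1356  0.06  ] -0.08245887079265758
245 150 191 [ 0.4174 -0.1367  0.06  ] -0.08245336144329117
385 150 294 [ 0.5059 -0.2357  0.06  ] -0.1660476200206394
395 150 191 [ 0.5194 -0.1531  0.06  ] -0.08237076387102908
405 150 191 [ 0.5262 -0.1542  0.06  ] -0.08236526020920014
```

Request:
send_rows:
  deltas:
    - [0.4,0,0,0.005,0]
    - [0.4,0,0,0.004,0]
    - [0.4,0,0,0.002,0]
    - [0.4,0,0,0.002,0]
    - [0.4,0,0,0.002,0]
    - [0.4,0,0,0,0]
  grip_force: 20

```text
time: 19.77
tcp_pos: [0.4607, -0.1715, 0.0604]
ee_rot: [0.003, 0.762, 0.648, -0.001]
contact_force: [-7.3, -10.1, 13.1]
gripper_width: 0.711
grip_force: 27.3
```

```bash
python3 rim.py w21 -99 .0289
```

```text
[ 0.4607 -0.1715  0.0604] [ 0.0026  0.7616  0.648  -0.0011] [ -7.284  -10.1086  13.1314] 0.7114712855678885
[(168.5, 263, 190), (182.5, 182, 359), (216.5, 393, 494), (217.5, 494, 544), (222.5, 510, 463), (223.5, 463, 509), (244.5, 561, 624), (249.5, 659, 581), (250.5, 581, 527), (303.5, 520, 660), (348.5, 680, 585), (349.5, 585, 217), (350.5, 217, 84)]
-5 rim 205.6 313.0 in 213.1 306.7 floor 217.8 258.2 under 188.8
0 rim 209.8 312.0 in 217.2 306.2 floor 216.0 255.1 under 186.0
5 rim 214.5 310.6 in 221.8 305.3 floor 214.4 252.0 under 183.5
10 rim 219.7 308.7 in 226.6 304.0 floor 213.0 248.8 under 181.5
15 rim 225.3 306.5 in 231.8 302.3 floor 211.8 245.8 under 179.8
20 rim 231.3 304.0 in 237.2 300.3 floor 210.9 242.7 under 178.6
25 rim 237.6 301.1 in 242.8 297.9 floor 210.3 239.7 under 177.8
30 rim 244.0 298.0 in 248.6 295.4 floor 210.0 236.7 under 177.6
```

Request:
send_rows:
  deltas:
    - [0.4,0,0,0.002,0]
    - [0.4,0,0,0.002,0]
    - [0.4,0,0,0.0015,0]
    - [0.4,0,0,0,0]

```text
time: 20.15
tcp_pos: [0.462, -0.1735, 0.0563]
ee_rot: [0.005, 0.762, 0.648, -0.001]
contact_force: [-6.6, -17.3, 19.0]
gripper_width: 0.709
grip_force: 30.9
```

```bash
python3 rim.py w22 -99 .0289 | head -2
```

```text
[ 0.462  -0.1735  0.0563] [ 0.0055  0.7617  0.6479 -0.0011] [ -6.5618 -17.2894  19.0376] 0.7086026181427415
[(159.5, 307, 267), (167.5, 239, 164), (180.5, 166, 212), (181.5, 212, 419), (224.5, 418, 486), (225.5, 486, 532), (231.5, 473, 514), (243.5, 534, 595), (244.5, 595, 649), (247.5, 624, 548), (303.5, 553, 688), (308.5, 652, 695), (348.5, 683, 586), (349.5, 586, 218), (350.5, 218, 84)]
```

Request:
send_rows:
  deltas:
    - [0.4,0,0,0.002,0]
    - [0.4,0,0,0.002,0]
    - [0.4,0,0,0,0]

```text
time: 20.45
tcp_pos: [0.4623, -0.1745, 0.0526]
ee_rot: [0.006, 0.762, 0.648, -0.001]
contact_force: [-7.7, -21.8, 20.8]
gripper_width: 0.714
grip_force: 33.9
```

```bash
python3 rim.py w23 -99 .0289 | head -2
```

```text
[ 0.4623 -0.1745  0.0526] [ 0.0065  0.7617  0.6479 -0.0013] [ -7.7041 -21.8099  20.7839] 0.7142659239558646
[(158.5, 339, 298), (166.5, 268, 215), (167.5, 215, 163), (181.5, 170, 377), (182.5, 377, 455), (232.5, 431, 477), (233.5, 477, 526), (237.5, 512, 469), (244.5, 543, 614), (246.5, 617, 573), (303.5, 552, 658), (304.5, 658, 698), (305.5, 698, 655), (348.5, 686, 589), (349.5, 589, 219), (350.5, 219, 84)]
```

Request:
send_rows:
  deltas:
    - [0.4,0,0,0.002,0]
    - [0.4,0,0,0.002,0]
    - [0.4,0,0,0,0]

```text
time: 20.75
tcp_pos: [0.4625, -0.1745, 0.0485]
ee_rot: [0.007, 0.762, 0.648, -0.001]
contact_force: [-7.1, -23.8, 17.9]
gripper_width: 0.71
grip_force: 37.3
```

Request:
send_rows:
  deltas:
    - [0.4,0,0,-0.005,0]
    - [0.4,0,0,-0.015,0]
    - [0.4,0,0,-0.015,0]
    - [0.4,0,0,0,0]
    - [0.4,0,0,0,0]
  grip_force: 60

```text
time: 21.17
tcp_pos: [0.4603, -0.1687, 0.0802]
ee_rot: [0.0, 0.762, 0.648, 0.0]
contact_force: [-0.4, -0.1, -4.0]
gripper_width: 0.693
grip_force: 65.0
```

```bash
python3 rim.py w24 -99 .0289 | head -2
python3 - <<'E'
from rim import *
s=arm.observe();m=arm.camera_model("wrist");im=cv2.imread("pics/w24.png").astype(int)
sm=im.sum(2)
for y in(236,240,250,260,270,280,290,296,300): print(y,sm[y,256:372:4].tolist())
E
```

```text
[ 0.4603 -0.1687  0.0802] [0.0003 0.7618 0.6478 0.0001] [-0.4113 -0.1475 -4.039 ] 0.6933472000945899
[(158.5, 305, 254), (167.5, 254, 159), (182.5, 149, 216), (186.5, 258, 423), (236.5, 432, 495), (241.5, 475, 430), (242.5, 430, 477), (245.5, 482, 534), (246.5, 534, 597), (250.5, 610, 546), (308.5, 571, 678), (348.5, 662, 568), (349.5, 568, 209), (350.5, 209, 77)]
236 [671, 670, 342, 349, 357, 380, 391, 389, 396, 389, 413, 415, 408, 446, 437, 423, 412, 408, 387, 401, 385, 380, 361, 369, 376, 346, 325, 433, 426]
240 [672, 461, 349, 366, 372, 377, 384, 394, 418, 502, 495, 506, 488, 493, 495, 477, 483, 472, 471, 477, 523, 411, 369, 364, 359, 360, 331, 670, 686]
250 [55, 318, 347, 355, 481, 480, 475, 364, 393, 415, 512, 520, 627, 608, 632, 604, 526, 527, 500, 451, 410, 381, 345, 384, 484, 483, 333, 315, 249]
260 [47, 403, 489, 414, 319, 348, 365, 386, 411, 511, 534, 539, 548, 544, 544, 540, 538, 522, 505, 500, 467, 444, 392, 364, 328, 296, 442, 479, 252]
270 [460, 476, 302, 328, 357, 378, 390, 408, 501, 511, 521, 539, 556, 553, 558, 539, 528, 539, 519, 496, 481, 453, 455, 418, 383, 363, 333, 444, 478]
280 [45, 496, 349, 365, 375, 392, 414, 503, 511, 533, 528, 529, 533, 546, 552, 538, 546, 512, 517, 506, 497, 481, 455, 444, 427, 410, 388, 484, 208]
290 [191, 490, 489, 395, 397, 518, 618, 653, 676, 682, 690, 576, 531, 530, 529, 546, 542, 525, 530, 520, 494, 488, 465, 463, 452, 430, 619, 618, 696]
296 [670, 672, 729, 753, 683, 624, 655, 665, 672, 691, 696, 577, 546, 539, 531, 532, 528, 537, 525, 514, 512, 483, 487, 465, 600, 616, 678, 681, 688]
300 [672, 667, 664, 729, 762, 755, 655, 668, 677, 687, 702, 704, 535, 543, 524, 526, 523, 531, 530, 516, 502, 460, 480, 617, 596, 697, 691, 687, 687]
```

```bash
cat > est.py <<'E'
from rim import *
def feat(m,tcp,az,t,h,e):
    ring,b,a=model(m,tcp,az,t,h,e)
    return np.array([ring(.045,.031)[:,1].min(),ring(.045,.027)[:,1].min(),ring(.010,.014)[:,1].max(),ring(.045,.031)[:,1].max(),ring(0,.031)[:,1].min()]),b,a
def est(obs,az):
    s=arm.observe();m=arm.camera_model("wrist");up=np.array([211.3,217.8,258.1,308.2,186.8])
    f0,_,_=feat(m,s["tcp_pos"],az,0,.0289,0);bias=up-f0
    w=np.array([1,1,1,.7,.7])
    r=least_squares(lambda p:w*(feat(m,s["tcp_pos"],az,*p)[0]+bias-obs),[.4,.0289,0],x_scale=[.1,.01,.01])
    _,b,a=feat(m,s["tcp_pos"],az,*r.x)
    print("bias",bias.round(1),"tilt",np.degrees(r.x[0]).round(2),"h,e",r.x[1:],"res",r.fun.round(2),"b",b,"a",a,"tcp",s["tcp_pos"]);return r.x,b,a
if __name__=="__main__":
    est(np.array(list(map(float,sys.argv[2:7]))),np.radians(float(sys.argv[1])))
E
python3 est.py -99 236.3 241.9 250.5 308.5 186
```

```text
bias [ 2.   1.1  3.  -3.7  0.8] tilt 17.84 h,e [ 0.0261 -0.0017] res [ 0.31 -0.11  1.3  -1.   -1.05] b [ 0.4609 -0.162   0.0788] a [-0.0479 -0.3025  0.9519] tcp [ 0.4599 -0.1684  0.0796]
```

Request:
send_rows:
  deltas:
    - [0.4,0,0,0.012,0]
    - [0.4,0,0,0.01,0]
    - [0.4,0,0,0.003,0]
    - [0.4,0,0,0.002,0]
    - [0.4,0,0,0.002,0]
    - [0.4,0,0,0.002,0]
    - [0.4,0,0,0,0]
  grip_force: 20

```text
time: 21.8
tcp_pos: [0.4595, -0.1712, 0.0503]
ee_rot: [0.001, 0.761, 0.648, -0.002]
contact_force: [-13.6, -13.8, 15.1]
gripper_width: 0.694
grip_force: 67.5
```

```bash
python3 rim.py w25 -99 .0289 | head -2
```

```text
[ 0.4595 -0.1712  0.0503] [ 0.0012  0.7612  0.6485 -0.0023] [-13.5845 -13.8031  15.0674] 0.6940822295689267
[(171.5, 268, 168), (183.5, 177, 458), (242.5, 465, 506), (248.5, 496, 609), (304.5, 647, 719), (348.5, 688, 593), (349.5, 593, 223), (350.5, 223, 88)]
```

Request:
send_rows:
  deltas:
    - [0.4,0,0,0.002,0]
    - [0.4,0,0,0.002,0]
    - [0.4,0,0,0,0]

```text
time: 22.1
tcp_pos: [0.4596, -0.1731, 0.0473]
ee_rot: [0.003, 0.761, 0.649, -0.003]
contact_force: [-19.4, -21.8, 22.1]
gripper_width: 0.693
grip_force: 69.5
```

Request:
send_rows:
  deltas:
    - [0.4,-0.004,0,-0.003,0]
    - [0.4,-0.004,0,-0.008,0]
    - [0.4,0,0,-0.015,0]
    - [0.4,0,0,-0.01,0]
    - [0.4,0,0,0,0]
    - [0.4,0,0,0,0]
  grip_force: 60

```text
time: 22.6
tcp_pos: [0.4591, -0.1762, 0.0814]
ee_rot: [0.0, 0.762, 0.648, 0.0]
contact_force: [-0.4, 0.2, -3.4]
gripper_width: 0.692
grip_force: 66.0
```

```bash
python3 rim.py w26 -99 .0289 | head -2
python3 - <<'E'
import cv2
im=cv2.imread("pics/w26.png").astype(int)
print(im[180:192,312].sum(1).tolist());print(im[232:262,312].sum(1).tolist());print(im[298:312,312].sum(1).tolist())
E
```

```text
[ 0.4591 -0.1762  0.0814] [0.0001 0.7616 0.6481 0.0001] [-0.4332  0.1859 -3.4459] 0.6923228226625139
[(151.5, 307, 256), (158.5, 252, 178), (171.5, 151, 210), (177.5, 239, 328), (185.5, 321, 435), (239.5, 433, 486), (245.5, 433, 512), (246.5, 512, 579), (306.5, 539, 579), (307.5, 579, 685), (348.5, 655, 559), (349.5, 559, 204), (350.5, 204, 74)]
[325, 325, 324, 318, 331, 313, 445, 432, 438, 434, 440, 442]
[402, 403, 404, 397, 391, 399, 399, 424, 475, 476, 461, 497, 453, 439, 480, 590, 613, 614, 542, 554, 558, 561, 551, 559, 562, 557, 549, 546, 544, 547]
[527, 531, 539, 541, 545, 547, 544, 544, 550, 595, 671, 626, 657, 629]
```

```bash
python3 est.py -99 239.4 246 249.4 307.2 185.5
```

```text
bias [ 2.1  1.1  3.  -3.7  0.8] tilt 20.49 h,e [ 0.0257 -0.0015] res [ 0.92 -0.79  1.1  -0.78 -0.9 ] b [ 0.46   -0.1685  0.0809] a [-0.0548 -0.3457  0.9368] tcp [ 0.4588 -0.176   0.0809]
```

Request:
send_rows:
  deltas:
    - [0.4,0.0075,0,0.01,0]
    - [0.4,0,0,0.012,0]
    - [0.4,0,0,0.005,0]
    - [0.4,0,0,0.003,0]
    - [0.4,0,0,0.003,0]
    - [0.4,0,0,0.003,0]
    - [0.4,0,0,0.002,0]
    - [0.4,0,0,0,0]
  grip_force: 40

```text
time: 23.32
tcp_pos: [0.46, -0.1731, 0.0452]
ee_rot: [0.003, 0.761, 0.648, -0.002]
contact_force: [-15.7, -18.7, 17.8]
gripper_width: 0.697
grip_force: 69.1
```

Request:
send_rows:
  deltas:
    - [0.4,0,0,0.002,0]
    - [0.4,0,0,0,0]
    - [0.4,-0.004,0,-0.003,0]
    - [0.4,-0.004,0,-0.008,0]
    - [0.4,0,0,-0.015,0]
    - [0.4,0,0,-0.015,0]
    - [0.4,0,0,0,0]
    - [0.4,0,0,0,0]
  grip_force: 60

```text
time: 23.98
tcp_pos: [0.459, -0.1768, 0.0824]
ee_rot: [0.0, 0.762, 0.648, 0.0]
contact_force: [-0.0, -0.2, -3.2]
gripper_width: 0.694
grip_force: 64.0
```

```bash
python3 rim.py w27 -99 .0289 | head -2
python3 - <<'E'
import cv2
im=cv2.imread("pics/w27.png").astype(int)
print(im[176:192,312].sum(1).tolist());print(im[232:262,312].sum(1).tolist());print(im[298:312,312].sum(1).tolist())
E
```

```text
[ 0.459  -0.1768  0.0824] [0.0002 0.7616 0.648  0.0001] [-0.0461 -0.2173 -3.1788] 0.6936049835241646
[(150.5, 305, 258), (157.5, 250, 177), (170.5, 143, 216), (175.5, 202, 268), (176.5, 268, 326), (186.5, 326, 475), (255.5, 474, 559), (305.5, 604, 651), (307.5, 678, 632), (308.5, 632, 680), (348.5, 652, 557), (349.5, 557, 203), (350.5, 203, 76)]
[267, 324, 327, 327, 331, 320, 318, 331, 326, 327, 319, 477, 463, 457, 456, 461]
[431, 422, 415, 419, 409, 416, 423, 426, 435, 433, 432, 424, 413, 422, 419, 416, 416, 422, 444, 469, 449, 434, 451, 444, 576, 574, 568, 576, 576, 575]
[569, 566, 573, 571, 575, 571, 561, 565, 604, 660, 578, 756, 667, 668]
```

```bash
cat >> est.py <<'E'
def est4(obs,az,nofloor=True):
    s=arm.observe();m=arm.camera_model("wrist");up=np.array([211.3,217.8,258.1,308.2,186.8])
    bias=up-feat(m,s["tcp_pos"],az,0,.0289,0)[0];w=np.array([1,1,0,.7,.7])
    for bb in(bias,bias*0):
        r=least_squares(lambda p:w*(feat(m,s["tcp_pos"],az,*p)[0]+bb-obs),[.4,.0289,0],x_scale=[.1,.01,.01])
        f,b,a=feat(m,s["tcp_pos"],az,*r.x)
        print("tilt",np.degrees(r.x[0]).round(2),"h,e",r.x[1:],"res",r.fun.round(2),"pred",(f+bb).round(1),"b",b)
E
python3 -c "
from est import *
est4(np.array([250,255.7,0,307,186.5]),np.radians(-99))
print('prev');est4(np.array([239.4,246,0,307.2,185.5]),np.radians(-99))"
python3 - <<'E'
import cv2
im=cv2.imread("pics/w27.png").astype(int).sum(2)
for y in range(256,312,5): print(y,im[y,252:376:4].tolist())
E
```

```text
tilt 25.22 h,e [ 0.0232 -0.0014] res [ 0.7  -0.75  0.    0.09 -0.02] pred [250.7 255.  250.7 307.1 186.5] b [ 0.46   -0.1679  0.0848]
tilt 27.42 h,e [ 0.0262 -0.0046] res [ 0.46 -0.49  0.    0.06 -0.01] pred [250.5 255.2 245.7 307.1 186.5] b [ 0.4599 -0.1687  0.081 ]
prev
tilt 19.47 h,e [ 0.0258 -0.0023] res [ 0.79 -0.84  0.    0.1  -0.03] pred [240.2 245.2 251.9 307.3 185.5] b [ 0.4596 -0.1702  0.0813]
tilt 21.47 h,e [ 0.0296 -0.0059] res [ 0.54 -0.58  0.    0.07 -0.02] pred [239.9 245.4 247.  307.3 185.5] b [ 0.4595 -0.1713  0.0767]
256 [43, 53, 338, 361, 396, 396, 397, 419, 474, 469, 432, 449, 436, 436, 575, 576, 574, 554, 544, 527, 506, 391, 446, 436, 456, 431, 365, 361, 320, 108, 32]
261 [54, 44, 350, 367, 390, 440, 471, 435, 389, 414, 529, 558, 558, 570, 570, 575, 564, 564, 556, 528, 512, 489, 462, 419, 358, 420, 431, 453, 340, 85, 37]
266 [53, 118, 367, 381, 453, 453, 351, 379, 399, 414, 528, 553, 565, 579, 579, 582, 571, 557, 566, 536, 519, 498, 472, 444, 375, 347, 310, 445, 451, 260, 52]
271 [49, 235, 441, 447, 333, 340, 356, 394, 412, 514, 535, 546, 563, 577, 580, 577, 587,
[... 638 characters left out ...]
573, 560, 542, 536, 497, 494, 476, 466, 500, 573, 677, 677, 45]
296 [50, 661, 660, 727, 650, 522, 636, 670, 682, 695, 713, 728, 731, 563, 575, 564, 563, 562, 556, 555, 553, 532, 529, 488, 504, 579, 566, 683, 676, 682, 58]
301 [27, 660, 657, 659, 738, 759, 752, 670, 690, 701, 716, 728, 736, 737, 571, 571, 561, 560, 555, 548, 550, 543, 604, 576, 597, 678, 685, 677, 670, 680, 453]
306 [613, 662, 663, 658, 663, 659, 668, 737, 758, 760, 760, 759, 755, 747, 751, 604, 619, 622, 608, 567, 565, 667, 678, 674, 672, 671, 677, 679, 676, 680, 676]
311 [660, 663, 666, 660, 659, 661, 657, 662, 661, 659, 652, 660, 657, 658, 658, 668, 669, 675, 677, 668, 670, 668, 672, 673, 678, 677, 671, 672, 675, 679, 679]
```

Request:
send_rows:
  deltas:
    - [0.4,-0.003,0,-0.012,0]
    - [0.4,-0.007,0.005,-0.02,0]
    - [0.4,-0.01,0.01,-0.024,0]
    - [0.4,-0.012,0.013,-0.024,0]
    - [0.4,-0.013,0.014,-0.024,0]
    - [0.4,-0.013,0.014,-0.024,0]
    - [0.4,-0.013,0.014,-0.02,0]
    - [0.4,-0.012,0.012,-0.016,0]
    - [0.4,-0.008,0.008,-0.01,0]
    - [0.4,-0.003,0.003,-0.004,0]

```text
time: 24.87
tcp_pos: [0.5363, -0.2857, 0.26]
ee_rot: [-0.0, 0.762, 0.648, -0.0]
contact_force: [0.9, 0.3, -2.4]
gripper_width: 0.693
grip_force: 64.5
```

Request:
send_rows:
  deltas:
    - [0.4,0,0,0,0.06]
    - [0.4,0,0,0,0.115]
    - [0.4,0,0,0,0.12]
    - [0.4,0,0,0,0.12]
    - [0.4,0,0,0,0.12]
    - [0.4,0,0,0,0.12]
    - [0.4,0,0,0,0.12]
    - [0.4,0,0,0,0.12]
    - [0.4,0,0,0,0.12]
    - [0.4,0,0,0,0.12]

```text
time: 25.7
tcp_pos: [0.5353, -0.2838, 0.2586]
ee_rot: [-0.001, 0.991, 0.134, -0.001]
contact_force: [0.4, -0.0, -2.3]
gripper_width: 0.69
grip_force: 64.5
```

Request:
send_rows:
  deltas:
    - [0.4,0,0,0,0.12]
    - [0.4,0,0,0,0.12]
    - [0.4,0,0,0,0.12]
    - [0.4,0,0,0,0.12]
    - [0.4,0,0,0,0.12]
    - [0.4,0,0,0,0.054]
    - [0.4,0,0,0,0]
    - [0.4,0,0,0,0]

```text
time: 26.37
tcp_pos: [0.5354, -0.284, 0.2592]
ee_rot: [-0.001, 0.982, -0.187, -0.001]
contact_force: [-0.6, 0.2, -2.6]
gripper_width: 0.695
grip_force: 64.5
```

Run:
```python
from h import *
s=arm.observe();m=arm.camera_model("wrist");im=arm.camera("wrist");cv2.imwrite("pics/w28.png",im[:,:,::-1])
print(s["tcp_pos"],s["ee_rot"],s["contact_force"],s["gripper_width"],s["joint_positions"])
yaw=2*np.arctan2(s["ee_rot"][2],s["ee_rot"][1]);print("yaw_x",np.degrees(yaw))
print("lens pred",proj(m,[.639,-.3245,.135]))
i=im.astype(int);k=(i[...,1]>1.35*i[...,0])&(i[...,1]>1.3*i[...,2])&(i[...,1]>50)
n,l,st,c=cv2.connectedComponentsWithStats(k.astype(np.uint8))
for j in range(1,n):
    if st[j,4]>30: print("green",c[j],st[j],onz(m,c[j],.135))
```

```text
[ 0.5354 -0.284   0.2592] [-0.0006  0.9823 -0.1874 -0.001 ] [-0.5588  0.1737 -2.6202] 0.6949761035704614 [-0.6809  0.4702  1.1213  0.0001  1.5523  1.2669]
yaw_x -21.59650765664598
lens pred [[311.098   73.8798]]
green [311.7387  73.7351] [296  58  32  33 838] [ 0.6389 -0.3251  0.135 ]
```

Run:
```python
from h import *
m=arm.camera_model("wrist");im=cv2.imread("pics/w28.png");i=im.astype(int)
sub=i[20:130,250:375].min(2)
for r in range(0,110,5): print(r+20,''.join('W' if v>200 else 'w' if v>150 else '.' if v>60 else '#' for v in sub[r,::2]))
k=(i[...,1]>1.35*i[...,2])&(i[...,1]>1.3*i[...,0])&(i[...,1]>50);k[:20]=0;k[130:]=0;k=biggest(k,(311,73))
def dd(p,r): 
    return disc(p[:3],r)
def fitr(mask,rad0):
    ys,xs=np.nonzero(mask);o=np.array([xs.min()-8,ys.min()-8]);e=np.array([xs.max()+9,ys.max()+9]);sh=((e-o)[1]*S,(e-o)[0]*S)
    pts=np.concatenate([np.c_[xs+a,ys+b] for a in(-.5,.5) for b in(-.5,.5)]).astype(float)
    K=hullmask(pts,o,sh)
    c=lambda p:(hullmask(proj(m,disc(p[:3],p[3])),o,sh)^K).sum()/K.sum()
    best=None
    for y in(2.3,2.7,3.1):
        p0=np.array([.639,-.325,y,rad0]);s=np.vstack([p0]+[p0+np.eye(4)[j]*[.002,.002,.2,.001][j] for j in range(4)])
        r=minimize(c,p0,method="Nelder-Mead",options=dict(initial_simplex=s,xatol=1e-4,fatol=1e-5,maxiter=500))
        if best is None or r.fun<best.fun: best=r
    return best.x,np.degrees(best.x[2]),best.fun
print("green",fitr(k,.017))
# inner hole of white ring: dark region connected to centre
inn=np.zeros(k.shape,np.uint8);w=(i.min(2)>150).astype(np.uint8)
cs,_=cv2.findContours(w[20:130,250:375],cv2.RETR_CCOMP,cv2.CHAIN_APPROX_NONE)
nn,l,st,c=cv2.connectedComponentsWithStats((1-w))
lab=l[74,311];print("inner area",st[lab]);print("inner",fitr(l==lab,.021))
```

```text
20 wwwwwwwwwwwwwwwwwwww.......################wwwwwwwwwwwwwwwwwwww
25 wwwwwwwwwwwwwwwwww.########################.wwwwwwwwwwwwwwwwwww
30 wwwwwwwwwwwwwwwww.#######..wwwwwwwww.#######wwwwwwwwwwwwwwwwwww
35 wwwwwwwwwwwwwwwww####.wWWWWWWWWWWWWWWWWww.###wwwwwwwwwwwwwwwwww
40 wwwwwwwwwwwwwwww.#.wWWWWWWWWWWWWWWWWWWWwWWWw.wwwwwwwwwwwwwwwwww
45 wwwwwwwwwwwwwwww.WWWWWWWWWWWWWWWWWWWWWWWWWWWWWwwwwwwwwwwwwwwwww
50 wwwwwwwwwwwwww.wWWWWWWWWWWWWW.##.wWWWWWWWWWWWWWwwwwwwwwwwwwwwww
55 wwwwwwwwwwwwwwWWWWWWWWWW.#############wWWWWWWWWWwwwwwwwwwwwwwww
60 wwwwwwwwwwwww.WWWWWWWW.#####......######.WWWWWWWWwwwwwwwwwwwwww
65 ......wwwwwwwWWWWWWWW.###.............###.WWWWWWWwwwwwwwwwwwwww
70 ............wWWWWWWW.###...............###WWWWWWWwwwwwwwwwwwwww
75 .............WWWWWWW.###.........#.....###WWWWWWWwwwwwwwwwwwwww
80 ..............wwwWWWW.##..............###.WWWWWWWwwwwwwwwwwwwww
85 ...............wwwwwww.###..#........###wWWWWWWWwwwwwwwwwwwwwww
90 ................wwwwwwww.#############wwWWWWWWWwwwwwwwwwwwwwwww
95 ..................wwwwwwwww...##....wwwwwWWWW.wwwwwwwwwwwwwwwww
100 ..................##.wwwwwwwwwwwwwwwwwwwwW....wwwwwwwwwwwwwwwww
105 ..................######..wwwwwwwwwww...#ww...wwwwwwwwwwwwwwwww
110 ..................##....###########.....WWWw..wwwwwwwwwwwwwwwww
115 ..................######################......wwwwwwwwwwwwwwwww
120 .......................................wwwwwwwwwwwwwwwwwwwwwwww
125 .......................................wwwwwwwwwwwwwwwwwwwwwwww
green (array([ 0.6385, -0.325 ,  2.8406,  0.0158]), np.float64(162.75387693602374), np.float64(0.02146588457629838))
inner area [ 290   50   44   48 1619]
inner (array([ 0.6384, -0.3248,  3.2231,  0.0222]), np.float64(184.66960580730432), np.float64(0.02782021608467738))
```

Run:
```python
import cv2
im=cv2.imread("pics/w28.png")[0:170,220:400]
cv2.imwrite("pics/v10.png",cv2.resize(im,(630,595),interpolation=cv2.INTER_CUBIC))
```

```text
(no output)
```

View pics/v10.png

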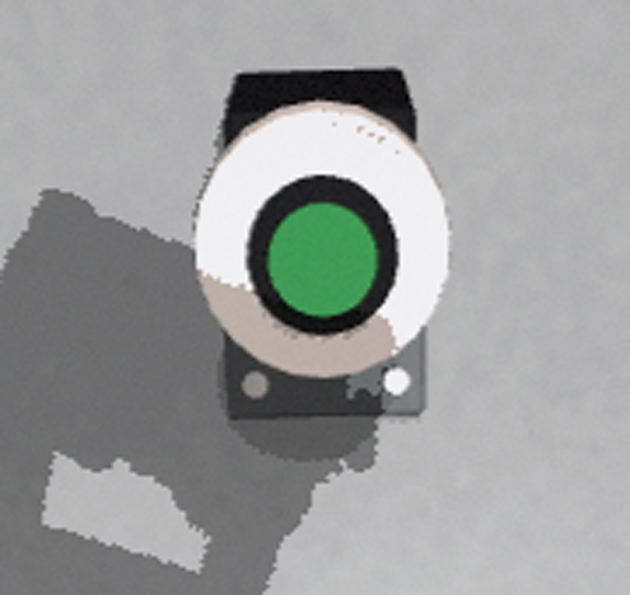

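```bash
python3 rim.py w29 158.4 .0289 | head -2
python3 - <<'E'
from rim import *
s=arm.observe();m=arm.camera_model("wrist");tcp=s["tcp_pos"];az=np.radians(158.4)
im=cv2.imread("pics/w29.png").astype(int).sum(2)
for a,b in((170,196),(236,262),(298,314)): print(a,im[a:b,306:320].mean(1).round().astype(int).tolist())
up=np.array([211.3,217.8,258.1,308.2,186.8])
def F(t,h,e,rho,ri=.027,rf=.014):
    ring,b,a=model(m,tcp,az,t,h,e)
    return np.array([ring(.045,rho)[:,1].min(),ring(.045,ri)[:,1].min(),ring(.010,rf)[:,1].max(),ring(.045,rho)[:,1].max(),ring(0,.031)[:,1].min()]),b,a
r=least_squares(lambda p:F(0,.0289,p[0],p[1],p[1]-.0035)[0]-up,[0,.031],x_scale=[.01,.01]);print("upright e0,rho",r.x,r.fun)
e0,rho=r.x
for obs in([250,255.7,0,307,186.5],[249,255.2,0,307,186.0]):
    w=np.array([1,1,0,1,1.])
    q=least_squares(lambda p:w*(F(*p,rho,rho-.0035)[0]-obs),[.4,.027,e0],x_scale=[.1,.01,.01]);_,b,a=F(*q.x,rho)
    d=b-tcp;print("tilt",np.degrees(q.x[0]),q.x[1:],q.fun.round(2),"b-tcp tool x",d[:2]@[np.cos(az+np.pi),np.sin(az+np.pi)],"z",d[2])
E
```

```text
[ 0.5355 -0.2841  0.2595] [-0.0004  0.9823 -0.1873 -0.0007] [ 0.3481 -0.1846 -2.0825] 0.6940203289944773
[(185.5, 582, 511), (186.5, 511, 421), (250.5, 449, 490), (254.5, 455, 386), (309.5, 396, 520), (348.5, 548, 464), (349.5, 464, 161), (350.5, 161, 50)]
170 [578, 577, 574, 574, 572, 574, 572, 572, 574, 575, 577, 578, 579, 580, 584, 584, 512, 420, 412, 412, 412, 413, 416, 415, 415, 417]
236 [414, 414, 411, 412, 409, 411, 410, 411, 412, 411, 411, 408, 408, 412, 450, 490, 474, 455, 455, 381, 396, 398, 398, 396, 394, 397]
298 [390, 391, 391, 393, 392, 395, 394, 394, 409, 417, 383, 398, 524, 525, 527, 533]
upright e0,rho [0.0007 0.0296] [ 0.7038  0.6949 -2.9981  1.7726 -0.7994]
tilt 26.08865804472792 [ 0.0264 -0.0038] [ 0.69 -0.74  0.    0.06 -0.01] b-tcp tool x 0.008181708301966567 z -0.0008139916992734308
tilt 25.78552192486699 [ 0.0263 -0.0033] [ 0.91 -0.97  0.    0.07 -0.02] b-tcp tool x 0.00845808144674872 z -0.0005147456328173372
```

The last view shows the housing and base edges sloping about 1.4° counter-clockwise in the picture. That puts the camera front at about 159.8°, with the lens at (0.639,-0.325). The fitted cup tilt is about 25–26°, so I'm moving it to the inspection pose.

Request:
send_rows:
  deltas:
    - [0.4,0,0,0,-0.024]
    - [0.4,0.005,0,0,0]
    - [0.4,0.012,0.001,0.003,0]
    - [0.4,0.014,0.001,0.007,0]
    - [0.4,0.014,0.0007,0.009,0]
    - [0.4,0.01,0,0.008,0]
    - [0.4,0.0055,0,0.005,0]
    - [0.4,0,0,0.0024,0]
    - [0.4,0,0,0,0]
    - [0.4,0,0,0,0]

```text
time: 27.3
tcp_pos: [0.5913, -0.308, 0.2265]
ee_rot: [0.0, 0.984, -0.177, 0.0]
contact_force: [0.3, -0.9, -2.6]
gripper_width: 0.697
grip_force: 64.5
```

Run:
```python
from rim import *
s=arm.observe();tcp=s["tcp_pos"];yaw=2*np.arctan2(s["ee_rot"][2],s["ee_rot"][1]);print(tcp,np.degrees(yaw),s["contact_force"],s["grip_force"],s["joint_vel"].round(3))
az=yaw+np.pi
for n in("scene","side"):
    m=arm.camera_model(n);im=arm.camera(n);cv2.imwrite(f"pics/{n}30.png",im[:,:,::-1])
    ring,b,a=model(m,tcp,az,np.radians(25.5),.0262,-.003)
    lo,hi=ring(0,.031),ring(.045,.031);q=np.vstack([lo,hi]);print(n,"pred cyl bbox",q.min(0),q.max(0),"lo",lo.min(0),lo.max(0),"lens",proj(m,[.6388,-.325,.135]),"b",b)
    x0,y0=(q.min(0)-8).astype(int);x1,y1=(q.max(0)+8).astype(int)
    inside=np.zeros(im.shape[:2],np.uint8);cv2.polylines(inside,[cv2.convexHull(q.astype(np.float32)).round().astype(np.int32)],True,1)
    g=im.astype(int).sum(2)
    for y in range(y0,y1,1): print(y,''.join('+' if inside[y,x] else '#' if g[y,x]<130 else '.' if g[y,x]<260 else 'o' if g[y,x]<420 else 'O' if g[y,x]<570 else 'W' for x in range(x0,x1)),' ',''.join('#' if g[y,x]<130 else '.' if g[y,x]<260 else 'o' if g[y,x]<420 else 'O' if g[y,x]<570 else 'W' for x in range(x0,x1)))
```

```text
[ 0.5913 -0.308   0.2265] -20.33899322828374 [ 0.2822 -0.8692 -2.6085] 64.47097190604836 [-0.001 -0.012 -0.005 -0.     0.001  0.001]
scene pred cyl bbox [168.8193 200.8836] [199.0388 230.3816] lo [172.5212 216.6075] [199.0388 230.3816] lens [[193.1498 256.0386]] b [ 0.5993 -0.311   0.2262]
192 .........................#....#.OWo.#######.OWW   .........................#....#.OWo.#######.OWW
193 ........................##...###..##########oWW   ........................##...###..##########oWW
194 .......................###...#####oOo#######oWW   .......................###...#####oOo#######oWW
195 ....................#####...################oWW   ....................#####...################oWW
196 .............#.#########....########.#######oWW   .............#.#########....########.#######oWW
197 ...#######################.##..#############oWW   ...#######################.##..#############oWW
198 ....oOo#####.o.##############.oO##.########oOWW   ....oOo#####.o.##############.oO##.########oOWW
199 ....oOOOOOWWWWWWWWWo##########..#.#########oOWW   ....oOOOOOWWWWWWWWWo##########..#.#######
[... 8289 characters left out ...]
ooooooooooooooooooo++oooooooooooooooooooooo   ooooooooooooooooooooooooooooooooooooooooooooooo
95 ooooooooooooooooooooooooooooooooooooooooooooooo   ooooooooooooooooooooooooooooooooooooooooooooooo
96 ooooooooooooooooooooooooooooooooooooooooooooooo   ooooooooooooooooooooooooooooooooooooooooooooooo
97 ooooooooooooooooooooooooooooooooooooooooooooooo   ooooooooooooooooooooooooooooooooooooooooooooooo
98 ooooooooooooooooooooooooooooooooooooooooooooooo   ooooooooooooooooooooooooooooooooooooooooooooooo
99 ooooooooooooooooooooooooooooooooooooooooooooooo   ooooooooooooooooooooooooooooooooooooooooooooooo
100 oooooooooooOOoooooooooooooooooooooooooooooooooo   oooooooooooOOoooooooooooooooooooooooooooooooooo
```

Request:
send_rows:
  deltas:
    - [0.4,0,0,0.0015,0]
    - [0.4,0,0,0,0]
    - [0.4,0,0,0,0]
    - [0.4,0,0,0,0]

```text
time: 27.73
tcp_pos: [0.5914, -0.3081, 0.2246]
ee_rot: [0.0, 0.984, -0.177, 0.0]
contact_force: [0.5, 0.2, -3.4]
gripper_width: 0.693
grip_force: 64.5
```

Run:
```python
from h import *
s=arm.observe();print(s["time"],s["tcp_pos"],s["contact_force"],s["joint_vel"].round(3),s["grip_force"])
for n in("scene","side"):
    mm=arm.camera_model(n);i=arm.camera(n).astype(int)
    k=(i[...,0]>80)&(i[...,0]>1.7*i[...,2])&(i[...,1]>1.1*i[...,2])
    poly=proj(mm,box([.5011,-.0667,-.162],.16,.16,.06)).round().astype(np.int32)
    r=np.zeros(k.shape,np.uint8);cv2.fillConvexPoly(r,cv2.convexHull(poly),1);k=k&(r>0)
    nn,l,st,c=cv2.connectedComponentsWithStats(k.astype(np.uint8),connectivity=4)
    for j in range(1,nn):
        if st[j,4]>2: print(n,c[j],st[j],onz(mm,c[j],.011))
```

```text
27.7333 [ 0.5914 -0.3081  0.2246] [ 0.513   0.1676 -3.4485] [-0.001  0.003 -0.001  0.001  0.001  0.   ] 64.49900553765474
scene [254.3846 212.3846] [253 211   4   4  13] [ 0.4828 -0.1314  0.011 ]
scene [262. 214.] [260 211   5   7  21] [ 0.4975 -0.1109  0.011 ]
side [389.5385 202.8462] [388 201   4   4  13] [ 0.4845 -0.1362  0.011 ]
side [377.5 204. ] [376 203   4   3  12] [ 0.5071 -0.1149  0.011 ]
side [383.1818 206.8182] [382 205   4   4  11] [ 0.4906 -0.1151  0.011 ]
```

The side view now shows all three balls in the tray, and the cup is steady at the inspection pose. Handing in.

```bash
python3 -c "
from plant import arm
print(arm.hand_in())"
```

```text
the job is handed in; nothing more can be done
None
```

The job is handed in at about 28 s: the three balls are in the blue tray, the cup was stood upright on the table, and it is now held steady over the inspection camera, by my fit within about 1–2 mm of the 100 mm point and 1–2° of square to the lens.

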